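# Check a drilled block with a gauge pin through the guide ring

## Robot

A 6-joint arm with a two-finger parallel gripper is mounted at the origin on a cart in front of the work surface, level with it; the furniture and walls round the work are solid. World frame = base frame: x ahead of the robot, y to its left, z up, the work surface at z = 0. Lengths are in m, angles in rad, forces in N, time in s.
With the tool pointing down it reaches from about 0.35 to 0.875 m from the base axis. Payload 4.2 kg.
Tool frame: the origin (TCP) lies midway between the tips of the shut fingers; the grasp point (between the pads) lies 19 mm behind it (r.grip_point_offset is the z of the grasp point in the tool frame, in m); z points along the fingers, y is the direction in which the jaws open and shut (so a half turn about z gives the same grasp; the last joint's range is limited). The gripper opens to 87 mm and grips with 3 to 60 N. Pads are 19 mm wide; open, the fingers measure 117 mm over their backs; the gripper's body (75 mm by 190 mm) begins 51 mm behind the grasp point.
Start: joints at [1.451, 0.385, 0.008, 0, -1.194, -0.259], TCP at [0.231, 0.581, 0.223] pointing down, gripper open.
Joint ranges: [-3.14, 3.14], [-1.21, 2.06], [-1.07, 1.41], [-3.16, 2.05], [-2.99, -0.16], [-3.1, 3.1]. Speed limits (rad/s): [2.79, 2.79, 3.14, 3.14, 3.14, 3.14].

## Interface

Orientations are given as a rotation vector (axis times angle).
In Python, from station import r gives the robot as it stands.
- The arm moves only by the tool drive_tool, never from a script. Its argument "commands" is a list that holds one entry, the list of rows, each a list of 5 numbers: the shift along the world's x, y, z in cm, then the turn about the world's z in degrees, then the opening, from -1 (shut) to 1 (fully open). A call has 1 to 5 rows; each row shifts and turns the pose as measured when the row begins; what a row does not reach is not made up. A row lasts 1/12 s, in which the tool goes at most 41.7 mm and 7.16 degrees, less where a joint would pass 70% of its speed; a pose out of reach is approached as far as the arm can. A call with a gripper value outside its range is refused whole. The fingers move at their own pace and stop on an object; "squeeze" is the grip in N (left out, the last holds). Time passes only in rows, so rows that do not move let the fingers close. It gives the time, the measured TCP pose, the force and the opening at its end, in the units of the state.
- r.read_state(): the state, without advancing time (a new reading comes with each control period).
- r.grab_frame(name): name is "side" or "top" or "wrist"; returns a dict with "img" (384x512x3 uint8, red, green, blue), "fovy" (degrees; the focal length in pixels is half the picture's height over the tangent of half this angle, whatever the lens; pixels are square), "cx", "cy" (the principal point, pixels), "R" (3x3) and "t" (3): a world point X has camera coordinates R X + t; the wrist camera has in their place "hand_eye" (4x4, takes a point from camera to tool coordinates, whose origin is the TCP and whose axes are the flange's). Camera axes: x right, y down, z forward; pixel columns grow to the right and rows downward; lengths in m; the calibration is good to about 2 mm. A picture is of the moment at which its call begins: read the wrist's pose just before it. There is no depth.
- r.finish_job(): hands the job in, once; it reports no verdict.
Trained networks look in a picture, given as the dict that the camera call returned (one of the last four; its "shot" number tells which), for a name from the list of things; names that differ only in an ending like _2 or _b are one class to them, and where a whole thing is asked for, a point or a joint stands for the part that bears it (a point fixed in the world has none). Each returns a list of dicts, best first, with "score" (0 to 1); they miss things now and then, are a little off and sometimes report something else, mostly with a low value. They report only what shows in the picture. A call takes as long as a camera call. They do not tell look-alikes from the thing itself.
- r.regions_of(label, picture): "pixels" (384x512 bool, what is visible of it) and "extent" ([left, top, right, bottom] in pixels, round what is visible of it).
- r.pinpoint(label, picture): "at" ([column, row] in pixels: a listed point, or the origin of a listed thing).
The state is a dict: "time_s": time; "joint_positions": joint angles; "qd": joint speeds; "effort": joint torques, N m; "tcp_pos": TCP position; "ee_rot": TCP orientation; "wrist_force": force on the tool from outside, world axes, zero at the start; "torque": the same for the moment, N m; "opening": finger opening in m.
Only numpy, scipy, OpenCV 4.12 (cv2) and the standard library are available. Lean on these libraries where they do the work, as an engineer would, in place of code of your own. Each camera call takes 0.05 s, during which the arm holds its last target.

## Task

First push the drilled square block home on the fixture, flat and square against both fence bars, so that its bore lies under the guide ring. Then pick up the upright steel pin and lower it from above, upright and centred, through the guide ring until its lower end is halfway down the block's bore, never letting the pin touch the ring, the fixture or the block. Finish still holding the pin there, hanging free, and leave the other things on the bench where they are.

Things in the scene. Friction and masses are not known exactly. Their poses are not given: they have to be found in the camera images.
- fixture: Fixed checking fixture, turned up to 0.25 rad; sizes in mm. Origin on the bench top (z = 0), straight below the guide ring's axis; z up. Base plate 10 thick, from -110 to +66 in its x and y. Two dark fence bars stand on it, tops 24 above the bench: one along y with inner face at x = +45, one along x with inner face at y = +45. The block slides in from -x and -y.
- guide (a point): Centre of the dark steel guide ring's bore at its top face, 58 mm above the bench. Ring: bore 34, outside diameter 50, underside 48 above the bench, axis vertical. A diagonal arm 20 wide holds it from a post of 20 diameter, 65 high, at x = y = 56 in the fixture's frame, outside the fence corner. Axes as the fixture's.
- block: Loose square aluminium block 90 x 90 x 25 mm, about 0.5 kg, on the base plate (top 35 above the bench), through bore of 34 in its middle. Origin: centre of underside; x, y along its sides. Home: origin on the guide axis, axes as the fixture's. Starts 15 to 45 short in x and y, turned up to 0.2 rad. Too wide to grasp: push its -x and -y sides with shut fingers; slides with 1 to 6 N.
- pin: Loose steel pin standing upright on the bench, 115 mm long, about 0.28 kg; looks like a bar of 18 x 20, grips and clears like a round rod of 22. Origin: centre of its lower end; z up along it. Grip its upper 45 from above so the fingers stay above the ring. Target: lower end 22 above the bench, halfway down the block's bore. Centred, it has 6 of clearance all round in ring and block.
- puck: Bystander, do not disturb: small black resin cylinder with a metal coupon in its top, 30 across, 17 high, near the pin. Origin: centre of its underside.
- weight: Bystander, do not disturb: brass knobbed weight, 29 across, 53 high, at the back. Origin: centre of its underside.
- round_block: Bystander, do not disturb: flat round steel disc, 50 across, 15 high, at the back. Origin: centre of its underside.
- eraser: Bystander, do not disturb: small worn eraser lying flat, 23 x 45, 13 high, front left. Origin: centre of its underside.
- bottle: Bystander, do not disturb: small oiler with pointed red nozzle, 39 across, 135 high, back right. Origin: centre of its underside.
Things that resemble listed ones, but are neither listed nor needed, are in the scene too. There is more than one size of the pin; the job needs the larger.

How it is judged:
By the outcome, as a careful person would: the job done as asked, in the order asked, and still so for the second after the job is handed in, while the arm keeps its last pose, push and grip.
It also fails if it takes over 66 s, if anything falls off the work surface, if the arm or the gripper's body presses on something with over 40 N, if the wrist force passes 120 N, or if a joint passes its speed limit or range.

## Working session

There is one attempt and no reset: what is moved stays moved. The work goes in short steps, Python scripts to look and compute and a tool call to move; the robot and the scene stay as the last step left them, time stands still between calls to the robot, and variables do not carry over. Pictures are saved under pics/ and viewed, and the job is handed in when it is done.

Besides the shell and the picture viewer there is one more tool, called after "Emit:" in YAML: its name, and indented under it one key for each argument. drive_tool: Moves the arm, as the interface text tells. Its arguments: {"type":"object","properties":{"commands":{"type":"array"},"squeeze":{"type":"number"}},"required":["commands"]}

```bash
ls; mkdir -p pics
cat > h.py <<'E'
from station import r
import numpy as np, cv2
def f_of(p): return p["img"].shape[0]/2/np.tan(np.radians(p["fovy"])/2)
def shoot(name,fn=None,scale=1.5):
    s=r.read_state(); p=r.grab_frame(name)
    if name=="wrist":
        from scipy.spatial.transform import Rotation as Ro
        T=np.eye(4);T[:3,:3]=Ro.from_rotvec(s["ee_rot"]).as_matrix();T[:3,3]=s["tcp_pos"]
        C=T@np.array(p["hand_eye"]); Ci=np.linalg.inv(C); p2=dict(R=Ci[:3,:3],t=Ci[:3,3])
    else: p2=dict(R=np.array(p["R"]),t=np.array(p["t"]))
    cal=dict(R=p2["R"],t=p2["t"],f=f_of(p),cx=p["cx"],cy=p["cy"])
    if fn: cv2.imwrite("pics/"+fn,cv2.resize(p["img"][:,:,::-1],None,fx=scale,fy=scale,interpolation=cv2.INTER_CUBIC))
    return p,cal
def proj(c,X):
    q=np.asarray(X)@c["R"].T+c["t"]; return np.stack([c["f"]*q[...,0]/q[...,2]+c["cx"],c["f"]*q[...,1]/q[...,2]+c["cy"]],-1)
def back(c,uv,z):
    uv=np.atleast_2d(np.asarray(uv,float)); d=np.c_[(uv[:,0]-c["cx"])/c["f"],(uv[:,1]-c["cy"])/c["f"],np.ones(len(uv))]@c["R"]
    o=-c["R"].T@c["t"]; return o+d*((z-o[2])/d[:,2])[:,None]
E
python3 - <<'E'
from h import *
s=r.read_state();print(s)
for n in ["top","side"]:
    p,c=shoot(n,n+"0.png"); print(n,c, -c["R"].T@c["t"])
    for l in ["fixture","guide","block","pin","puck","weight","round_block","eraser","bottle"]:
        print(l,[(np.round(d["at"],1).tolist(),round(d["score"],2)) for d in r.pinpoint(l,p)][:4])
E
```

```text
pics
{'time_s': 0.0, 'joint_positions': array([ 1.45065596e+00,  3.85566922e-01,  6.60952409e-03, -5.36782702e-04,
       -1.19400030e+00, -2.58594272e-01]), 'qd': array([-0.00041391,  0.00075357, -0.00059666, -0.00128297, -0.00115631,
       -0.00250228]), 'effort': array([ 9.25842760e-04, -3.90665388e+01,  1.87403423e+01,  4.21959981e+00,
        1.09091299e-02, -1.95057337e-04]), 'tcp_pos': array([0.23084221, 0.58014467, 0.22144137]), 'ee_rot': array([ 3.08322193e+00, -5.91258677e-01, -5.46588846e-04]), 'wrist_force': array([0.56999834, 0.05160813, 0.24029748]), 'torque': array([-0.00435334, -0.01024077, -0.04504688]), 'opening': 0.0865902248698399}
top {'R': array([[-0.02520077, -0.99942514,  0.02267852],
       [-0.99500174,  0.02288361, -0.09720017],
       [ 0.09662533, -0.02501469, -0.99500644]]), 't': array([-0.13988367,  0.58985139,  0.9542289 ]), 'f': np.float64(367.0433232886232), 'cx': 250.89960629339407, 'cy': 187.90926887570745} [ 0.49117531 -0.12943144  1.00996991]
fixture [([221.1, 193.1], 0.81)]
guide []
block [([234.5, 205.2], 0.89)]
pin [([305.0, 215.1], 0.54), ([
[... 156 characters left out ...]
ttle [([340.0, 149.0], 0.64)]
side {'R': array([[ 0.44059974, -0.89751172,  0.01856315],
       [-0.69594159, -0.3545621 , -0.62446058],
       [ 0.56704247,  0.2622183 , -0.7808357 ]]), 't': array([-0.37880811,  0.38348537,  0.64076573]), 'f': np.float64(402.26820332336393), 'cx': 254.73419442236556, 'cy': 191.81095303106486} [ 0.07044479 -0.37203583  0.74683613]
fixture [([229.2, 198.1], 0.86), ([251.8, 149.2], 0.64)]
guide [([230.3, 181.6], 0.91)]
block [([233.4, 210.3], 0.92)]
pin [([310.5, 255.6], 0.76), ([285.5, 271.7], 0.6)]
puck [([269.3, 253.3], 0.63)]
weight [([288.7, 164.1], 0.69)]
round_block [([251.6, 147.6], 0.79)]
eraser [([122.5, 203.9], 0.71)]
bottle [([376.9, 212.6], 0.84)]
```

View pics/top0.png

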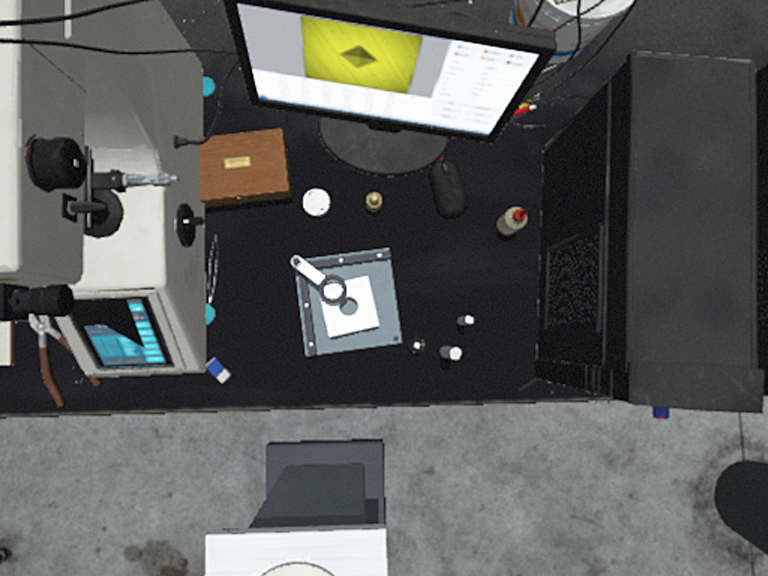

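View pics/side0.png

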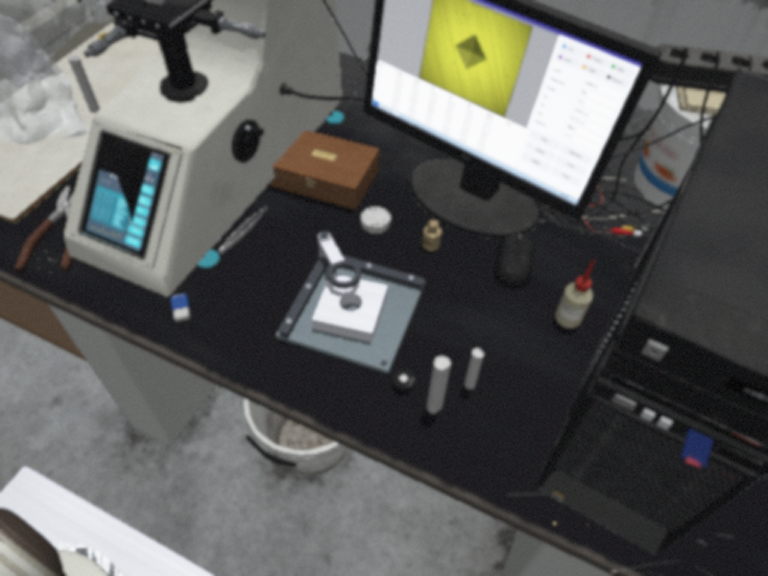

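Run:
```python
from h import *
for n,(x0,y0,x1,y1) in [("top",(185,155,330,245)),("side",(170,140,340,290))]:
    p,c=shoot(n)
    im=p["img"][y0:y1,x0:x1,::-1]; k=5 if n=="top" else 4
    cv2.imwrite(f"pics/{n}1.png",cv2.resize(im,None,fx=k,fy=k,interpolation=cv2.INTER_CUBIC))
    def at(l,z,i=0):
        d=r.pinpoint(l,p)
        for e in d[:3]: print(n,l,np.round(back(c,e["at"],z)[0],4),round(e["score"],2))
    at("fixture",0);at("guide",.058);at("block",.01);at("pin",0);at("puck",0);at("weight",0);at("round_block",0);at("eraser",0);at("bottle",0)
    if n=="side": print(back(c,np.array([[70,245],[165,290],[215,235]])/1.5,0))
    else:print(back(c,np.array([[70,375],[200,375],[40,400]])/1.5,0.0), back(c,np.array([[70,375],[200,375],[55,290]])/1.5,0.2))
```

```text
top fixture [ 0.5698 -0.0769  0.    ] 0.62
top guide [ 0.5722 -0.074   0.058 ] 0.64
top guide [ 0.5708 -0.0771  0.058 ] 0.24
top block [ 0.5466 -0.0993  0.01  ] 0.65
top pin [ 0.5106 -0.2997  0.    ] 0.51
top pin [ 0.4549 -0.2767  0.    ] 0.39
top puck [ 0.4703 -0.2184  0.    ] 0.4
top weight [ 0.7271 -0.1499  0.    ] 0.67
top round_block [ 0.7428 -0.0598  0.    ] 0.78
top eraser [ 0.574  -0.0833  0.    ] 0.6
top eraser [0.4464 0.1416 0.    ] 0.53
top eraser [ 0.7371 -0.048   0.    ] 0.39
top bottle [ 0.6932 -0.4     0.    ] 0.76
[[0.43429793 0.39816761 0.        ]
 [0.42809959 0.16698101 0.        ]
 [0.39164235 0.44970595 0.        ]] [[0.44556111 0.29368944 0.2       ]
 [0.44059021 0.10828373 0.2       ]
 [0.56869272 0.31872834 0.2       ]]
side fixture [ 0.5699 -0.0721  0.    ] 0.59
side guide [ 0.5802 -0.071   0.058 ] 0.91
side block [ 0.5368 -0.1025  0.01  ] 0.82
side pin [ 0.4518 -0.2763  0.    ] 0.88
side pin [ 0.514 -0.314  0.   ] 0.68
side puck [ 0.4694 -0.2196  0.    ] 0.74
side weight [ 0.7339 -0.1483  0.    ] 0.5
side weight [0.4404 0.1328 0.    ] 0.17
side round_block [ 0.7262 -0.0516 -0.    ] 0.51
side eraser [0.4366 0.1366 0.    ] 0.45
side bottle [ 0.6876 -0.3961  0.    ] 0.68
[[0.4591763  0.38011847 0.        ]
 [0.45421054 0.17994902 0.        ]
 [0.58693349 0.18112659 0.        ]]
```

View pics/top1.png

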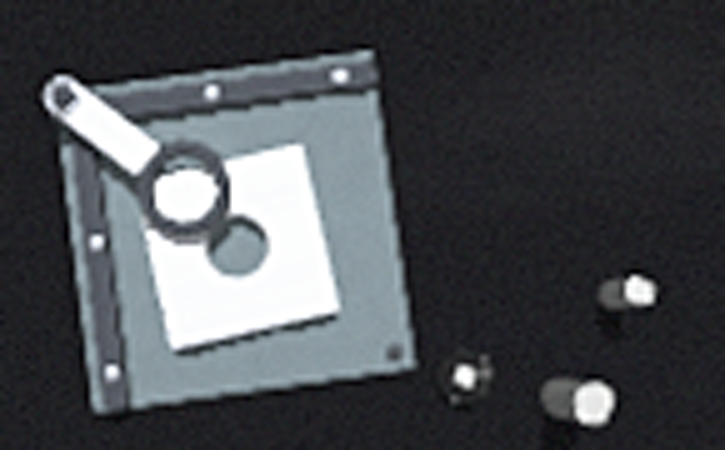

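View pics/side1.png

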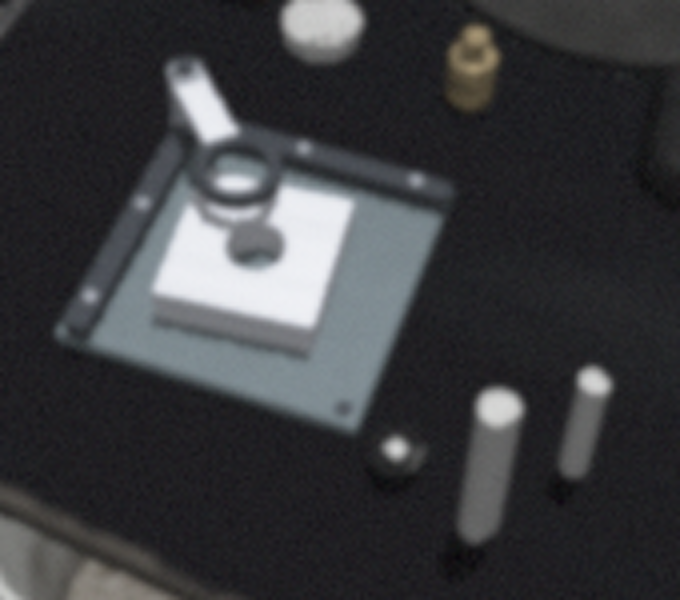

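```bash
cat > fit.py <<'E'
from h import *
from scipy.optimize import least_squares
def fitpose(obs):  # obs list of (cal, Xlocal Nx3, uv Nx2)
    def pose(q,X): 
        c,s=np.cos(q[2]),np.sin(q[2]); return np.c_[q[0]+c*X[:,0]-s*X[:,1],q[1]+s*X[:,0]+c*X[:,1],X[:,2]]
    fn=lambda q:np.concatenate([(proj(c,pose(q,np.array(X)))-np.array(uv)).ravel() for c,X,uv in obs])
    s=least_squares(fn,[.56,-.08,0]); return s.x,np.round(s.fun.reshape(-1,2),1)
E
python3 - <<'E'
from fit import *
pt,ct=shoot("top");ps,cs=shoot("side")
import pickle; pickle.dump((ct,cs),open("cal.pkl","wb"))
T=lambda a:np.array(a)/5.+[185,155]; S=lambda a:np.array(a)/4.+[170,140]
of=[(ct,[[-.11,-.11,.01],[-.11,.066,.01],[.066,-.11,.01]],T([[415,365],[97,412],[375,52]])),
    (cs,[[-.11,-.11,.01],[-.11,.066,.01]],S([[355,432],[60,337]]))]
ob=[(ct,[[.045,-.045,.035],[-.045,-.045,.035],[-.045,.045,.035]],T([[303,145],[340,310],[177,352]])),
    (cs,[[.045,-.045,.035],[-.045,-.045,.035],[-.045,.045,.035]],S([[355,200],[317,328],[153,292]]))]
for o in (of,ob):
    for oo in (o,o[:1],o[1:]): print(fitpose(oo))
# rings
print(back(ct,T([[186,191]]),.058), back(cs,S([[235,170]]),.058))
print("pin top",back(ct,T([[594,403]]),.115),back(cs,S([[499,406]]),.115),"small",back(ct,T([[641,291]]),.08))
E
```

```text
(array([ 0.57241425, -0.07884607,  0.11027675]), array([[ 0.8,  1. ],
       [-0.2,  0.5],
       [-0.1, -0. ],
       [ 1. , -0.6],
       [-0.8, -1.1]]))
(array([ 0.57392453, -0.07851881,  0.10839098]), array([[ 0.6,  0.6],
       [-0.4, -0.1],
       [-0.2, -0.5]]))
(array([ 0.57081414, -0.0799224 ,  0.10634555]), array([[ 0.8,  0.3],
       [-0.9, -0.5]]))
(array([ 0.54245686, -0.10468754,  0.21434865]), array([[-0.4,  0.3],
       [ 0.3,  0.1],
       [-0.3, -0.2],
       [ 0.1,  0.1],
       [-0.3, -0.2],
       [ 0.5,  0.2]]))
(array([ 0.54256858, -0.10500607,  0.21443214]), array([[-0.2,  0.2],
       [ 0.4,  0. ],
       [-0.1, -0.3]]))
(array([ 0.54239734, -0.10446053,  0.21430186]), array([[-0. ,  0.1],
       [-0.4, -0.2],
       [ 0.4,  0.1]]))
[[ 0.57152818 -0.0784449   0.058     ]] [[ 0.56823068 -0.07732663  0.058     ]]
pin top [[ 0.45883854 -0.27742553  0.115     ]] [[ 0.45783648 -0.27672678  0.115     ]] small [[ 0.51334529 -0.3093725   0.08      ]]
```

Emit:
drive_tool:
  commands:
    - [[0, -3.5, 0, 7, -1], [0, -3.5, 0, 7, -1], [0, -3.5, 0, 7, -1], [0, -3.5, 0, 7, -1], [0, -3.5, 0, 0, -1]]

```text
time_s: 2.52
tcp_pos: [0.2308, 0.4055, 0.2187]
ee_rot: [3.134, 0.203, 0.001]
wrist_force: [0.3, 0.3, 0.7]
opening: 0.0613
```

Emit:
drive_tool:
  commands:
    - [[1, -4, 0, -1, -1], [1.5, -3.8, 0, 0, -1], [1.5, -3.8, 0, 0, -1], [1.5, -3.8, 0, 0, -1], [1.5, -3.8, 0, 0, -1]]

```text
time_s: 2.93
tcp_pos: [0.2982, 0.2083, 0.2198]
ee_rot: [-3.133, -0.19, -0.005]
wrist_force: [1.3, -0.0, 0.3]
opening: 0.0282
```

Emit:
drive_tool:
  commands:
    - [[2, -3.5, 0, 0, -1], [2, -3.5, 0, 0, -1], [2, -3.5, 0, 0, -1], [2, -3.5, 0, 0, -1], [2, -3.5, 0, 0, -1]]

```text
time_s: 3.35
tcp_pos: [0.3983, 0.0252, 0.2232]
ee_rot: [-3.126, -0.199, -0.019]
wrist_force: [1.2, 0.4, 0.0]
opening: 0.0017
```

Emit:
drive_tool:
  commands:
    - [[1.5, -3.5, 0, -1, -1], [1.5, -3.5, 0, 0, -1], [1.5, -3.5, 0, 0, -1], [1, -3.5, 0, 0, -1], [0, 0, 0, 0, -1]]

```text
time_s: 3.77
tcp_pos: [0.4579, -0.1285, 0.2249]
ee_rot: [-3.13, -0.159, -0.029]
wrist_force: [0.2, 0.1, 0.7]
opening: 0.0003
```

Run:
```python
from h import *
s=r.read_state();print(s["tcp_pos"],s["ee_rot"])
p,c=shoot("wrist","w0.png"); print(-c["R"].T@c["t"],c["f"])
for l,z in [("guide",.058),("block",.01),("fixture",0),("pin",0)]:
    for e in r.pinpoint(l,p)[:2]: print(l,np.round(e["at"],1),np.round(back(c,e["at"],z)[0],4),round(e["score"],2))
import pickle; pickle.dump(c,open("cw0.pkl","wb"))
```

```text
[ 0.45786543 -0.12847196  0.22491326] [-3.12968163 -0.1590557  -0.02895727]
[ 0.53836674 -0.1213669   0.38800828] 342.4140291672063
guide [207.5  42.7] [ 0.5709 -0.0729  0.058 ] 0.98
guide [337.4 156.6] [ 0.4809 -0.2057  0.058 ] 0.47
block [238.5  79.2] [ 0.5434 -0.1006  0.01  ] 0.79
block [217.4  48.6] [ 0.571  -0.0764  0.01  ] 0.71
fixture [217.   46.9] [ 0.5735 -0.0746  0.    ] 0.96
pin [421.4 129.9] [ 0.5105 -0.3089  0.    ] 0.97
```

View pics/w0.png

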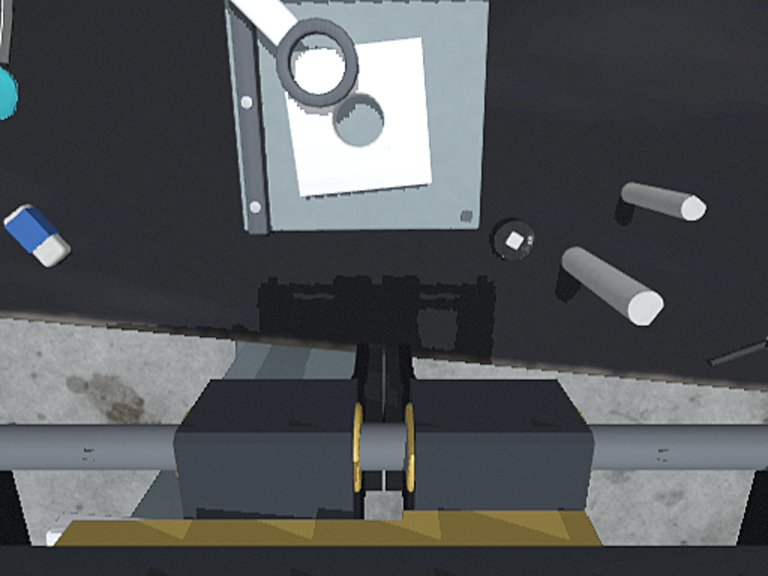

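```bash
cat >> h.py <<'E'
def st():
    from scipy.spatial.transform import Rotation as Ro
    s=r.read_state(); M=Ro.from_rotvec(s["ee_rot"]).as_matrix()
    print("t",round(s["time_s"],2),"tcp",np.round(s["tcp_pos"],4),"yaw",round(np.degrees(np.arctan2(M[1,0],M[0,0])),2),"tilt zx,zy mrad",np.round(M[:2,2]*1000,1),"F",np.round(s["wrist_force"],1),"op",round(s["opening"],4)); return s
E
python3 - <<'E'
from fit import *
import pickle
st()
ct,cs=pickle.load(open("cal.pkl","rb"));cw=pickle.load(open("cw0.pkl","rb"))
W=lambda a:np.array(a)/1.5
print(fitpose([(cw,[[-.11,.066,.01],[-.11,-.11,.01]],W([[248,234],[480,230]]))]))
print(fitpose([(cw,[[.045,-.045,.035],[-.045,-.045,.035],[-.045,.045,.035]],W([[421,38],[431,183],[301,197]]))]))
print(back(cw,W([[318,63]]),.058),"pin top",back(cw,W([[646,307]]),.115))
E
```

```text
t 4.02 tcp [ 0.4562 -0.1228  0.2252] yaw 6.27 tilt zx,zy mrad [17.8 10.4] F [-0.4  0.4 -0.3] op 0.0004
(array([ 0.57017528, -0.07690705,  0.12100948]), array([[-1.2,  0.1],
       [ 1.2,  0. ]]))
(array([ 0.54178158, -0.10221671,  0.20647909]), array([[-0.2,  0.2],
       [ 0.5, -0. ],
       [-0.4, -0.1]]))
[[ 0.57185489 -0.07689511  0.058     ]] pin top [[ 0.45834869 -0.27599837  0.115     ]]
```

Emit:
drive_tool:
  commands:
    - [[0, 0, 0, 0, -1], [0, 0, 0, 0, -1], [0, 0, 0, 0, -1]]

```text
time_s: 4.27
tcp_pos: [0.4558, -0.1194, 0.2259]
ee_rot: [-3.126, -0.182, -0.031]
wrist_force: [-0.6, 0.4, -0.0]
opening: 0.0002
```

```bash
python3 -c "
from h import *
st()"
```

```text
t 4.27 tcp [ 0.4558 -0.1194  0.2259] yaw 6.65 tilt zx,zy mrad [19.2 10.8] F [-0.6  0.4 -0. ] op 0.0002
```

Emit:
drive_tool:
  commands:
    - [[0.2, 0.9, -3, 0, -1], [0, 0, -3.5, 0, -1], [0, 0, -3.5, 0, -1], [0, 0, -3.5, 0, -1], [0, 0, -2, 0, -1]]

```text
time_s: 4.68
tcp_pos: [0.4638, -0.1061, 0.075]
ee_rot: [-3.126, -0.197, -0.071]
wrist_force: [-0.3, -0.0, -0.4]
opening: 0.0006
```

```bash
python3 -c "
from h import *
st()"
```

```text
t 4.68 tcp [ 0.4638 -0.1061  0.075 ] yaw 7.21 tilt zx,zy mrad [44.5 11.3] F [-0.3 -0.  -0.4] op 0.0006
```

Emit:
drive_tool:
  commands:
    - [[0, 0, -1.5, 0, -1], [0, 0, -1.5, 0, -1], [0, 0, -1, 0, -1], [0, 0, -0.7, 0, -1], [0, 0, 0, 0, -1]]

```text
time_s: 5.1
tcp_pos: [0.4606, -0.1029, 0.0215]
ee_rot: [-3.126, -0.208, -0.056]
wrist_force: [-0.2, 0.3, -0.2]
opening: 0.0002
```

```bash
python3 -c "
from h import *
st()
p,c=shoot('side','s2.png')"
```

```text
t 5.1 tcp [ 0.4606 -0.1029  0.0215] yaw 7.61 tilt zx,zy mrad [34.9 10.7] F [-0.2  0.3 -0.2] op 0.0002
```

View pics/s2.png

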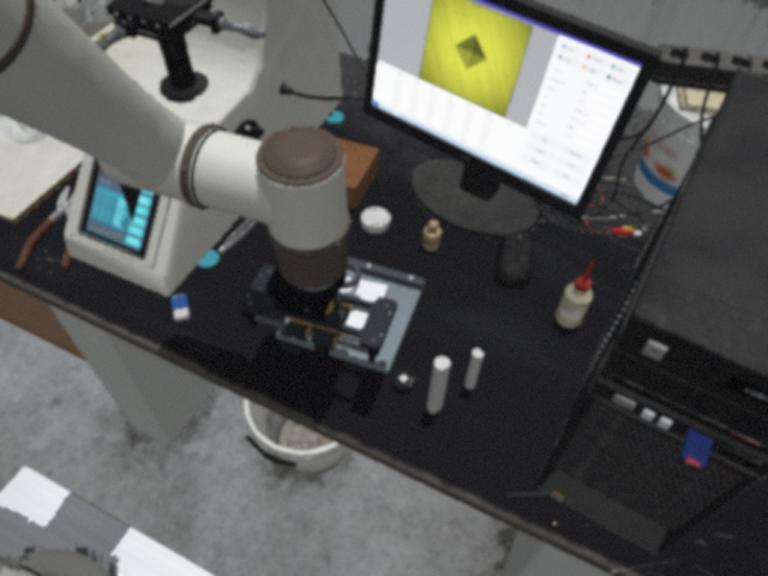

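Emit:
drive_tool:
  commands:
    - [[0.8, 0.05, 0, 0, -1], [0.8, 0.05, 0, 0, -1], [0.6, 0.05, 0, 0, -1], [0.5, 0.05, 0, 0, -1], [0.5, 0.05, 0, 0, -1]]

```text
time_s: 5.57
tcp_pos: [0.4958, -0.0996, 0.0249]
ee_rot: [-3.125, -0.21, -0.06]
wrist_force: [-2.1, 0.6, -0.8]
opening: 0.0006
```

```bash
cat >> h.py <<'E'
G=np.array([.571,-.0775]);YAW=.11
def fx(p): d=np.asarray(p)[:2]-G; c,s=np.cos(YAW),np.sin(YAW); return np.round([c*d[0]+s*d[1],-s*d[0]+c*d[1]],4)
E
python3 -c "
from h import *
s=st();print(fx(s['tcp_pos']))"
```

```text
t 5.57 tcp [ 0.4958 -0.0996  0.0249] yaw 7.67 tilt zx,zy mrad [37.4 11.2] F [-2.1  0.6 -0.8] op 0.0006
[-0.0772 -0.0137]
```

Emit:
drive_tool:
  commands:
    - [[0.5, 0.05, -0.2, -1, -1], [0.5, 0.05, -0.1, 0, -1], [0.5, 0.05, -0.1, 0, -1], [0.4, 0.05, -0.1, 0, -1], [0.3, 0.05, 0, 0, -1]]

```text
time_s: 5.98
tcp_pos: [0.5102, -0.0983, 0.0186]
ee_rot: [-3.129, -0.172, -0.025]
wrist_force: [-5.7, -0.9, 4.3]
opening: 0.0002
```

```bash
python3 -c "
from h import *
s=st();print(fx(s['tcp_pos']))"
```

```text
t 5.98 tcp [ 0.5102 -0.0983  0.0186] yaw 6.3 tilt zx,zy mrad [15.7  9. ] F [-5.7 -0.9  4.3] op 0.0002
[-0.0627 -0.014 ]
```

Emit:
drive_tool:
  commands:
    - [[0.3, 0.03, 0.1, 0, -1], [0.3, 0.03, 0.1, 0, -1], [0.2, 0.03, 0, 0, -1], [0.2, 0.02, 0, 0, -1]]

```text
time_s: 6.32
tcp_pos: [0.5173, -0.0979, 0.0194]
ee_rot: [-3.129, -0.167, -0.01]
wrist_force: [-7.5, 0.1, 4.6]
opening: 0.0003
```

```bash
python3 -c "
from h import *
s=st();print(fx(s['tcp_pos']))
shoot('top','t3.png');shoot('wrist','w3.png')"
```

```text
t 6.32 tcp [ 0.5173 -0.0979  0.0194] yaw 6.1 tilt zx,zy mrad [6.1 8.4] F [-7.5  0.1  4.6] op 0.0003
[-0.0556 -0.0144]
```

View pics/w3.png

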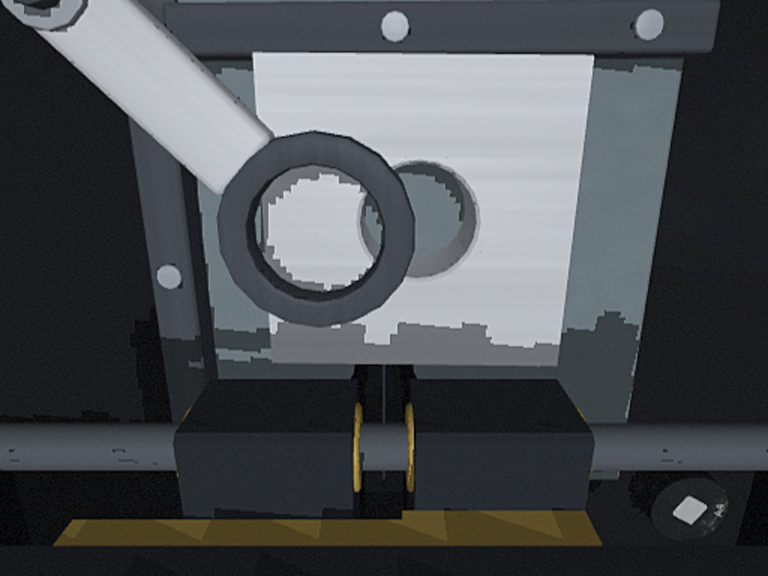

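Emit:
drive_tool:
  commands:
    - [[0.3, 0.03, 0.1, 0, -1], [0.3, 0.03, 0, 0, -1], [0.3, 0.03, 0, 0, -1]]

```text
time_s: 6.67
tcp_pos: [0.5186, -0.0982, 0.0188]
ee_rot: [-3.129, -0.162, 0.017]
wrist_force: [-9.1, 0.3, 6.2]
opening: 0.0005
```

```bash
python3 -c "
from h import *
s=st();print(fx(s['tcp_pos']))"
```

```text
t 6.67 tcp [ 0.5186 -0.0982  0.0188] yaw 5.93 tilt zx,zy mrad [-11.3   7.5] F [-9.1  0.3  6.2] op 0.0005
[-0.0544 -0.0148]
```

Emit:
drive_tool:
  commands:
    - [[-1, -0.1, 0.1, 0, -1], [-0.8, -0.1, 1.5, 0, -1], [0, -0.5, 2, 0, -1], [0, -1.5, 1, 0, -1], [0.5, -2, 0, 0, -1]]

```text
time_s: 7.08
tcp_pos: [0.5139, -0.1386, 0.0684]
ee_rot: [-3.13, -0.174, -0.011]
wrist_force: [0.6, -0.1, 0.6]
opening: 0.0004
```

```bash
python3 -c "
from h import *
s=st();print(fx(s['tcp_pos']))"
```

```text
t 7.08 tcp [ 0.5139 -0.1386  0.0684] yaw 6.35 tilt zx,zy mrad [6.8 6.7] F [ 0.6 -0.1  0.6] op 0.0004
[-0.0634 -0.0544]
```

Emit:
drive_tool:
  commands:
    - [[1, -2, 0, 0, -1], [1.8, -1.2, 0, 0, -1], [1.8, -0.2, 0, 0, -1], [1.6, 0, 0, 0, -1], [0, 0, 0, 0, -1]]

```text
time_s: 7.5
tcp_pos: [0.5921, -0.1784, 0.0754]
ee_rot: [-3.136, -0.174, -0.063]
wrist_force: [1.2, 0.3, 0.4]
opening: 0.0005
```

```bash
python3 -c "
from h import *
s=st();print(fx(s['tcp_pos']))
shoot('wrist','w4.png')"
```

```text
t 7.5 tcp [ 0.5921 -0.1784  0.0754] yaw 6.34 tilt zx,zy mrad [40.   2.3] F [1.2 0.3 0.4] op 0.0005
[ 0.0099 -0.1026]
```

View pics/w4.png

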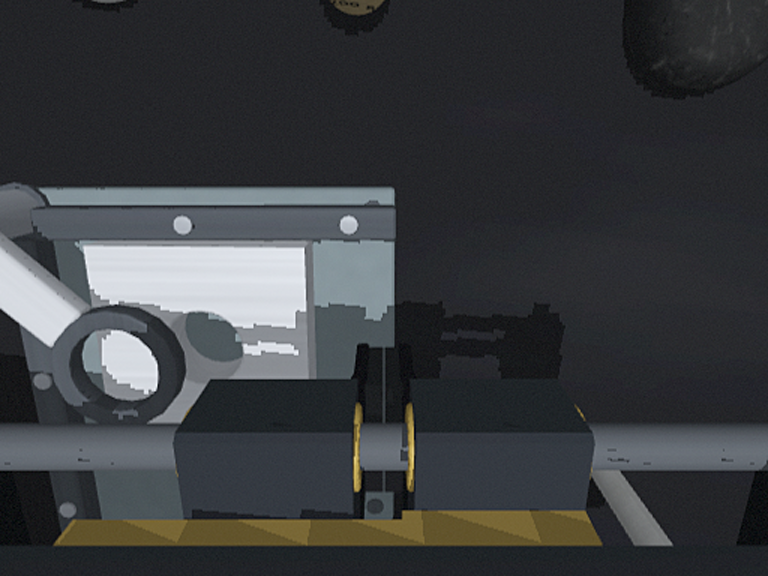

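Emit:
drive_tool:
  commands:
    - [[-0.8, 0.3, -1, 0, -1], [-0.2, 0, -1.2, 0, -1], [0, 0, -1.2, 0, -1], [0, 0, -1, 0, -1], [0, 0, -0.7, 0, -1]]

```text
time_s: 7.97
tcp_pos: [0.5848, -0.1746, 0.0263]
ee_rot: [3.134, 0.176, 0.086]
wrist_force: [-0.4, 1.3, -0.3]
opening: 0.0005
```

```bash
python3 -c "
from h import *
s=st();print(fx(s['tcp_pos']))"
```

```text
t 7.97 tcp [ 0.5848 -0.1746  0.0263] yaw 6.42 tilt zx,zy mrad [54.6  1.8] F [-0.4  1.3 -0.3] op 0.0005
[ 0.0031 -0.098 ]
```

Emit:
drive_tool:
  commands:
    - [[-0.1, 0.7, -0.3, 0, -1], [-0.1, 0.7, -0.2, 0, -1], [-0.05, 0.6, 0, 0, -1], [-0.05, 0.5, 0, 0, -1], [-0.05, 0.5, 0, 0, -1]]

```text
time_s: 8.38
tcp_pos: [0.5806, -0.1427, 0.0199]
ee_rot: [3.133, 0.175, 0.085]
wrist_force: [-0.2, -2.8, -1.1]
opening: 0.0001
```

```bash
python3 -c "
from h import *
s=st();print(fx(s['tcp_pos']))"
```

```text
t 8.38 tcp [ 0.5806 -0.1427  0.0199] yaw 6.41 tilt zx,zy mrad [54.1  1. ] F [-0.2 -2.8 -1.1] op 0.0001
[ 0.0024 -0.0658]
```

Emit:
drive_tool:
  commands:
    - [[-0.04, 0.4, 0, 0, -1], [-0.04, 0.3, 0, 0, -1], [-0.03, 0.3, 0, 0, -1], [-0.03, 0.3, 0, 0, -1]]

```text
time_s: 8.72
tcp_pos: [0.5793, -0.1288, 0.0211]
ee_rot: [3.131, 0.179, 0.086]
wrist_force: [0.7, -21.4, -0.4]
opening: 0.0001
```

```bash
python3 -c "
from h import *
s=st();print(fx(s['tcp_pos']))
shoot('wrist','w5.png')"
```

```text
t 8.72 tcp [ 0.5793 -0.1288  0.0211] yaw 6.55 tilt zx,zy mrad [55.  -1.1] F [  0.7 -21.4  -0.4] op 0.0001
[ 0.0027 -0.0519]
```

View pics/w5.png

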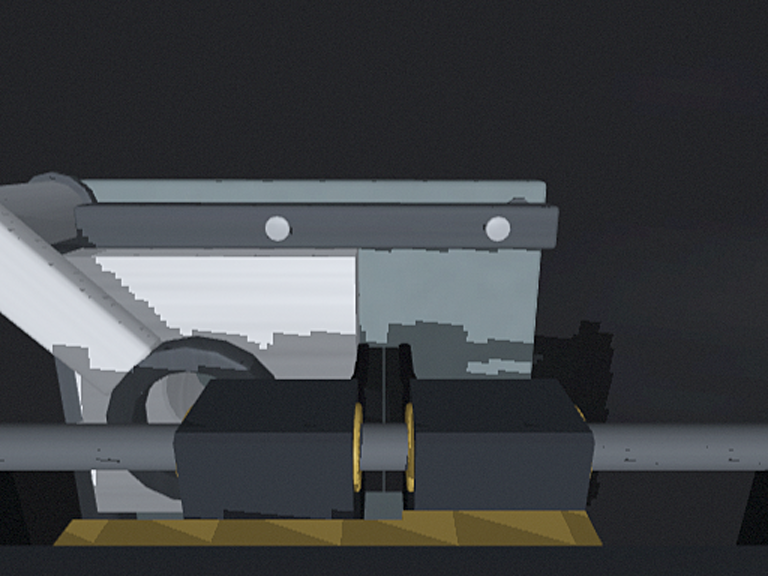

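Emit:
drive_tool:
  commands:
    - [[0.2, -1, 0, 0, -1], [0.1, -1, 2.5, 0, -1], [-2.5, -1, 2.5, 0, -1], [-3, 0, 0, 0, -1], [-3.5, 1.5, 0, 0, -1]]

```text
time_s: 9.18
tcp_pos: [0.4988, -0.1464, 0.0735]
ee_rot: [3.129, 0.18, 0.099]
wrist_force: [0.7, 0.8, 0.4]
opening: 0.0004
```

```bash
python3 -c "
from h import *
s=st();print(fx(s['tcp_pos']))"
```

```text
t 9.18 tcp [ 0.4988 -0.1464  0.0735] yaw 6.6 tilt zx,zy mrad [63.6 -2.4] F [0.7 0.8 0.4] op 0.0004
[-0.0794 -0.0605]
```

Emit:
drive_tool:
  commands:
    - [[-1.3, 2, 0, 0, -1], [0, 2, -1, 0, -1], [0, 0.7, -1.5, 0, -1], [0, 0, -1.5, 0, -1], [0, 0, -1, 0, -1]]

```text
time_s: 9.6
tcp_pos: [0.482, -0.0974, 0.0284]
ee_rot: [3.132, 0.173, 0.119]
wrist_force: [-0.7, 0.4, 0.3]
opening: 0.0003
```

```bash
python3 -c "
from h import *
s=st();print(fx(s['tcp_pos']))"
```

```text
t 9.6 tcp [ 0.482  -0.0974  0.0284] yaw 6.35 tilt zx,zy mrad [75.8  1.7] F [-0.7  0.4  0.3] op 0.0003
[-0.0906 -0.01  ]
```

Emit:
drive_tool:
  commands:
    - [[0.9, 0.1, -0.6, 0, -1], [0.9, 0.1, 0, 0, -1], [0.6, 0.05, 0, 0, -1], [0.4, 0.05, 0, 0, -1], [0.4, 0.05, 0, 0, -1]]

```text
time_s: 10.02
tcp_pos: [0.5185, -0.0936, 0.0223]
ee_rot: [3.133, 0.172, 0.121]
wrist_force: [1.1, 0.6, -0.1]
opening: 0.0003
```

```bash
python3 -c "
from h import *
s=st();print(fx(s['tcp_pos']))"
```

```text
t 10.02 tcp [ 0.5185 -0.0936  0.0223] yaw 6.32 tilt zx,zy mrad [76.9  2.3] F [ 1.1  0.6 -0.1] op 0.0003
[-0.054  -0.0103]
```

Emit:
drive_tool:
  commands:
    - [[0.25, 0.03, 0, 0, -1], [0.25, 0.03, 0, 0, -1], [0.25, 0.03, 0, 0, -1]]

```text
time_s: 10.27
tcp_pos: [0.5187, -0.0938, 0.0216]
ee_rot: [3.134, 0.167, 0.092]
wrist_force: [-4.7, 0.3, 3.7]
opening: 0.0005
```

```bash
python3 -c "
from h import *
s=st();print(fx(s['tcp_pos']))"
```

```text
t 10.27 tcp [ 0.5187 -0.0938  0.0216] yaw 6.11 tilt zx,zy mrad [58.3  1.2] F [-4.7  0.3  3.7] op 0.0005
[-0.0538 -0.0105]
```

Emit:
drive_tool:
  commands:
    - [[0.3, 0.03, 0, 0, -1], [0.3, 0.03, 0, 0, -1], [0.3, 0.03, 0, 0, -1], [0.3, 0.03, 0, 0, -1], [0.3, 0.03, 0, 0, -1]]

```text
time_s: 10.68
tcp_pos: [0.5186, -0.0943, 0.0207]
ee_rot: [3.136, 0.158, 0.039]
wrist_force: [-5.4, 1.0, 4.1]
opening: 0.0005
```

```bash
python3 -c "
from h import *
s=st();print(fx(s['tcp_pos']))"
```

```text
t 10.68 tcp [ 0.5186 -0.0943  0.0207] yaw 5.77 tilt zx,zy mrad [25.2 -0.2] F [-5.4  1.   4.1] op 0.0005
[-0.0539 -0.011 ]
```

Emit:
drive_tool:
  commands:
    - [[0.3, 0.03, 0, 0, -1], [0.3, 0.03, 0, 0, -1], [0.3, 0.03, 0, 0, -1], [0.3, 0.03, 0, 0, -1], [-0.5, -0.05, 0, 0, -1]]

```text
time_s: 11.1
tcp_pos: [0.5142, -0.0951, 0.0206]
ee_rot: [3.137, 0.152, -0.001]
wrist_force: [0.4, 0.5, 0.6]
opening: 0.0004
```

```bash
python3 -c "
from h import *
s=st();print(fx(s['tcp_pos']))"
```

```text
t 11.1 tcp [ 0.5142 -0.0951  0.0206] yaw 5.53 tilt zx,zy mrad [-0.7 -1. ] F [0.4 0.5 0.6] op 0.0004
[-0.0584 -0.0113]
```

Emit:
drive_tool:
  commands:
    - [[-0.5, -0.05, 0.2, 0, -1], [-0.5, -0.05, 0.5, 0, -1], [-0.5, -0.05, 0.5, 0, -1], [-0.5, -0.05, 0.5, 0, -1], [0, 0, 0, 0, -1]]

```text
time_s: 11.52
tcp_pos: [0.4932, -0.0976, 0.0404]
ee_rot: [3.137, 0.15, 0.006]
wrist_force: [0.7, -0.4, -0.0]
opening: 0.0004
```

```bash
python3 -c "
from h import *
s=st();print(fx(s['tcp_pos']))"
```

```text
t 11.52 tcp [ 0.4932 -0.0976  0.0404] yaw 5.49 tilt zx,zy mrad [ 4.1 -0.4] F [ 0.7 -0.4 -0. ] op 0.0004
[-0.0795 -0.0114]
```

Emit:
drive_tool:
  commands:
    - [[0, 0, 2, 0, -1], [0, 0, 2, 0, -1], [0, 0, 2, 0, -1], [0, 0, 2, 0, -1], [0, 0, 2, 0, -1]]

```text
time_s: 11.93
tcp_pos: [0.4893, -0.0978, 0.1421]
ee_rot: [3.138, 0.149, -0.004]
wrist_force: [0.1, -0.3, 0.3]
opening: 0.0003
```

```bash
python3 -c "
from h import *
s=st();print(fx(s['tcp_pos']))"
```

```text
t 11.93 tcp [ 0.4893 -0.0978  0.1421] yaw 5.45 tilt zx,zy mrad [-2.7 -0.6] F [ 0.1 -0.3  0.3] op 0.0003
[-0.0834 -0.0112]
```

Run:
```python
from h import *
import pickle
st()
p,c=shoot('wrist','w6.png');pickle.dump(c,open("cw6.pkl","wb"))
for l,z in [("guide",.058),("block",.01)]:
    for e in r.pinpoint(l,p)[:2]: print(l,np.round(e["at"],1),np.round(back(c,e["at"],z)[0],4),round(e["score"],2))
st()
```

```text
t 11.93 tcp [ 0.4893 -0.0978  0.1421] yaw 5.45 tilt zx,zy mrad [-2.7 -0.6] F [ 0.1 -0.3  0.3] op 0.0003
guide [231.7  78.7] [ 0.5714 -0.0738  0.058 ] 0.68
t 12.08 tcp [ 0.4907 -0.0976  0.1428] yaw 5.46 tilt zx,zy mrad [ 2.  -0.1] F [-0.5 -0.3  0. ] op 0.0003
```

View pics/w6.png

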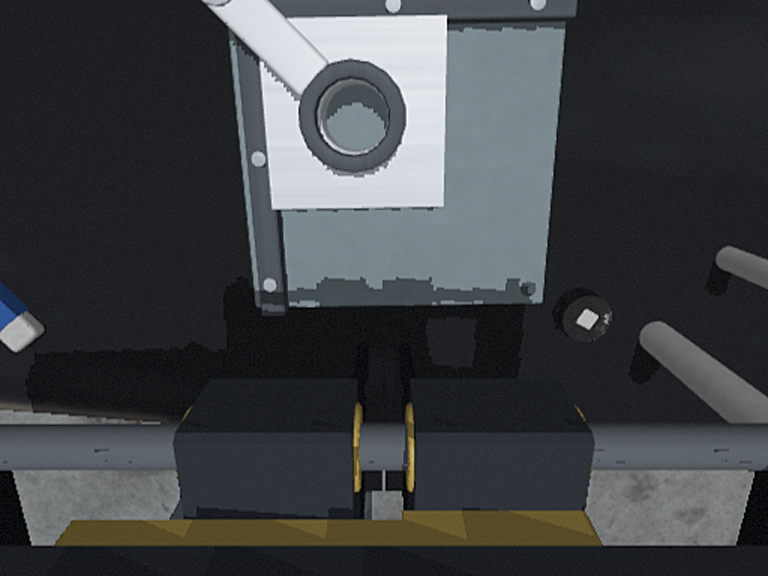

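Run:
```python
from fit import *
import pickle
cw=pickle.load(open("cw6.pkl","rb"))
W=lambda a:np.array(a)/1.5
print(fitpose([(cw,[[.045,-.045,.035],[-.045,-.045,.035],[-.045,.045,.035]],W([[447,14],[444,206.5],[273,209]]))]))
print(fitpose([(cw,[[-.11,.066,.01],[-.11,-.11,.01]],W([[258,307],[543,303]]))]))
print("ring",back(cw,W([[353,116]]),.058))
# subpixel-ish: ring ellipse via top cam too
p,c=shoot("top")
x0,y0,x1,y1=185,155,275,245
cv2.imwrite("pics/t7.png",cv2.resize(p["img"][y0:y1,x0:x1,::-1],None,fx=6,fy=6,interpolation=cv2.INTER_CUBIC))
pickle.dump(c,open("ct7.pkl","wb"))
```

```text
(array([ 0.57193578, -0.07601916,  0.11646747]), array([[ 0.2,  0.3],
       [ 0.1, -0.5],
       [-0.3,  0.2]]))
(array([ 0.57285217, -0.0767898 ,  0.11019062]), array([[-1.4,  0.1],
       [ 1.4,  0.1]]))
ring [[ 0.5724994  -0.07621947  0.058     ]]
```

View pics/t7.png

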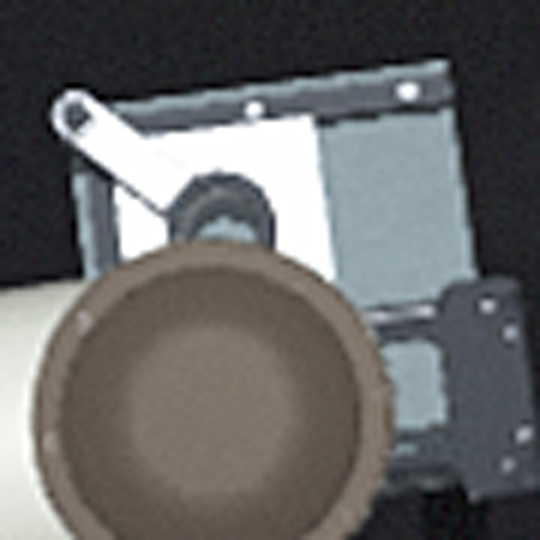

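Emit:
drive_tool:
  commands:
    - [[-1, -2, 1, 0, 1], [-1, -2, 1, 0, 1], [-1, -2, 1, 0, 1], [-1, -2, 1, 0, 1], [-1, -2, 1, 0, 1]]

```text
time_s: 12.55
tcp_pos: [0.4344, -0.1974, 0.1853]
ee_rot: [-3.135, -0.159, 0.026]
wrist_force: [0.4, -0.1, 0.3]
opening: 0.026
```

Emit:
drive_tool:
  commands:
    - [[-1, -2, 1, 0, 1], [-1, -2, 0, 0, 1], [-1, -2, 0, 0, 1], [-0.5, -1, 0, 0, 1], [0, 0, 0, 0, 1]]

```text
time_s: 12.97
tcp_pos: [0.3936, -0.2721, 0.1921]
ee_rot: [-3.132, -0.153, 0.037]
wrist_force: [-0.4, -0.2, -0.1]
opening: 0.059
```

Run:
```python
from h import *
import pickle
st()
p,c=shoot('wrist','w8.png');pickle.dump(c,open("cw8.pkl","wb"))
for e in r.pinpoint("pin",p)[:3]: print(np.round(e["at"],1),np.round(back(c,e["at"],0)[0],4),round(e["score"],2))
st()
```

```text
t 12.97 tcp [ 0.3936 -0.2721  0.1921] yaw 5.59 tilt zx,zy mrad [-24.    4.4] F [-0.4 -0.2 -0.1] op 0.059
[265.   96.8] [ 0.4568 -0.2744  0.    ] 0.91
[306.4  40.2] [ 0.5121 -0.3077  0.    ] 0.72
t 13.07 tcp [ 0.3943 -0.271   0.1922] yaw 5.68 tilt zx,zy mrad [-23.7   4.5] F [ 1.1 -0.2  0.2] op 0.0672
```

View pics/w8.png

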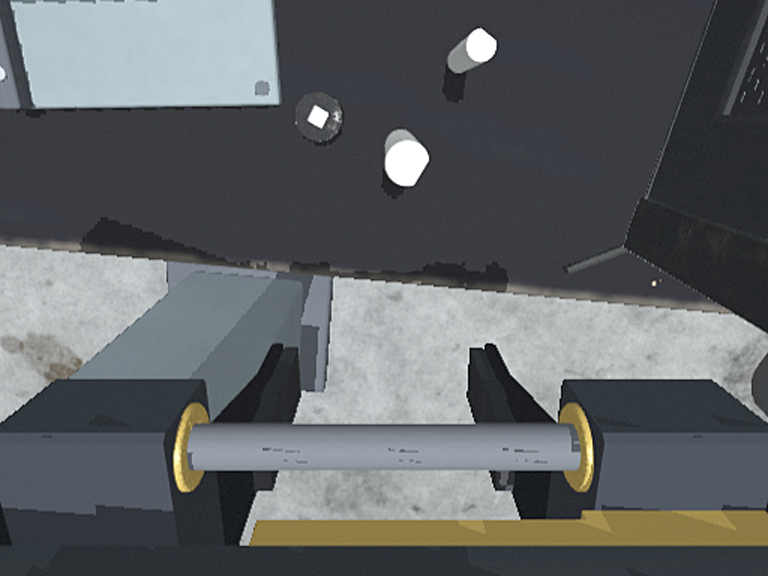

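Run:
```python
from h import *
import pickle
c=pickle.load(open("cw8.pkl","rb"))
print(back(c,np.array([[406,162]])/1.5,.115)); 
b=proj(c,np.array([[.4575,-.275,0],[.4575,-.275,.115]]))*1.5;print(b)
```

```text
[[ 0.45780574 -0.27579593  0.115     ]]
[[398.53008242 144.27629381]
 [404.16804896 162.51256373]]
```

Emit:
drive_tool:
  commands:
    - [[1.5, -0.1, 0, 0, 1], [1.5, -0.1, 0, 0, 1], [1.5, -0.1, 0, 0, 1], [1.3, -0.1, 0, 0, 1], [0.5, -0.1, 0, 0, 1]]

```text
time_s: 13.48
tcp_pos: [0.4589, -0.272, 0.1893]
ee_rot: [-3.129, -0.16, 0.045]
wrist_force: [-0.6, 0.7, -0.4]
opening: 0.0863
```

Run:
```python
from h import *
st()
p,c=shoot('wrist','w9.png')
```

```text
t 13.48 tcp [ 0.4589 -0.272   0.1893] yaw 5.86 tilt zx,zy mrad [-28.9   7. ] F [-0.6  0.7 -0.4] op 0.0863
```

View pics/w9.png

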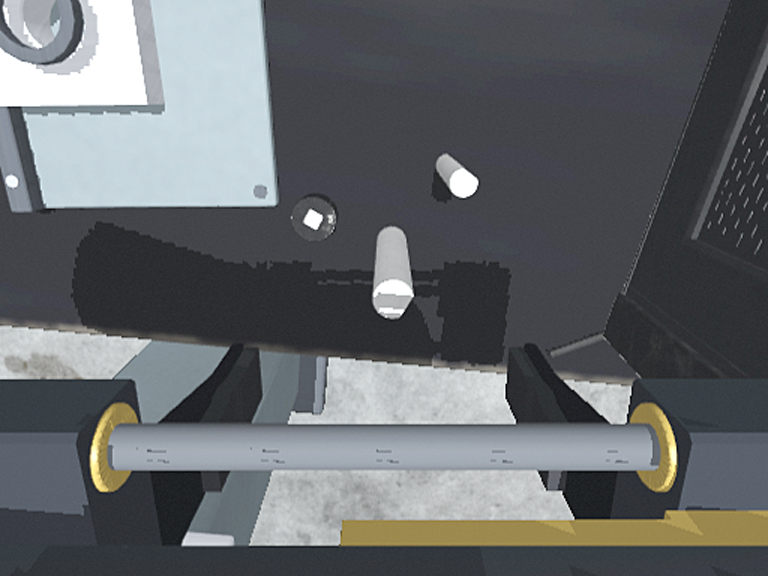

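Emit:
drive_tool:
  commands:
    - [[-0.1, -0.2, -1.5, 0, 1], [0, -0.2, -1.5, 0, 1], [0, 0, -1.5, 0, 1], [0, 0, -1.5, 0, 1], [0, 0, -1, 0, 1]]

```text
time_s: 13.95
tcp_pos: [0.4589, -0.2734, 0.1178]
ee_rot: [-3.129, -0.168, 0.04]
wrist_force: [-0.6, -0.2, -0.3]
opening: 0.0868
```

Run:
```python
from h import *
st()
p,c=shoot('wrist','w10.png')
st()
```

```text
t 13.95 tcp [ 0.4589 -0.2734  0.1178] yaw 6.14 tilt zx,zy mrad [-26.    6.3] F [-0.6 -0.2 -0.3] op 0.0868
t 14.0 tcp [ 0.4576 -0.2728  0.1159] yaw 6.11 tilt zx,zy mrad [-29.6   7.9] F [-0.8 -0.3 -2.2] op 0.0868
```

View pics/w10.png

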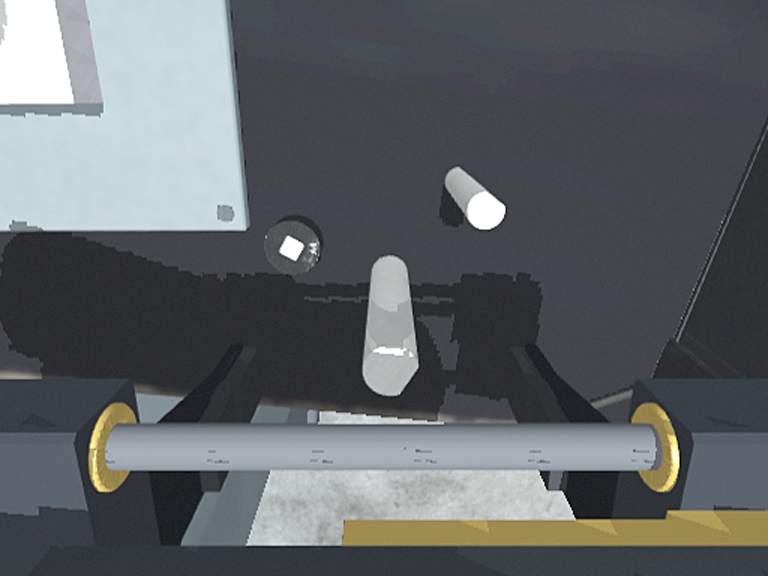

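Emit:
drive_tool:
  commands:
    - [[0, -0.2, -0.8, 0, 1], [0, -0.1, -0.8, 0, 1], [0, 0, -0.8, 0, 1], [0, 0, -0.7, 0, 1], [0, 0, -0.3, 0, 1]]

```text
time_s: 14.42
tcp_pos: [0.4573, -0.2752, 0.08]
ee_rot: [-3.128, -0.169, 0.045]
wrist_force: [0.4, 0.8, -0.3]
opening: 0.0866
```

Run:
```python
from h import *
st()
p,c=shoot('wrist','w11.png')
p,c=shoot('side','s11.png')
```

```text
t 14.42 tcp [ 0.4573 -0.2752  0.08  ] yaw 6.2 tilt zx,zy mrad [-28.9   7.5] F [ 0.4  0.8 -0.3] op 0.0866
```

View pics/w11.png

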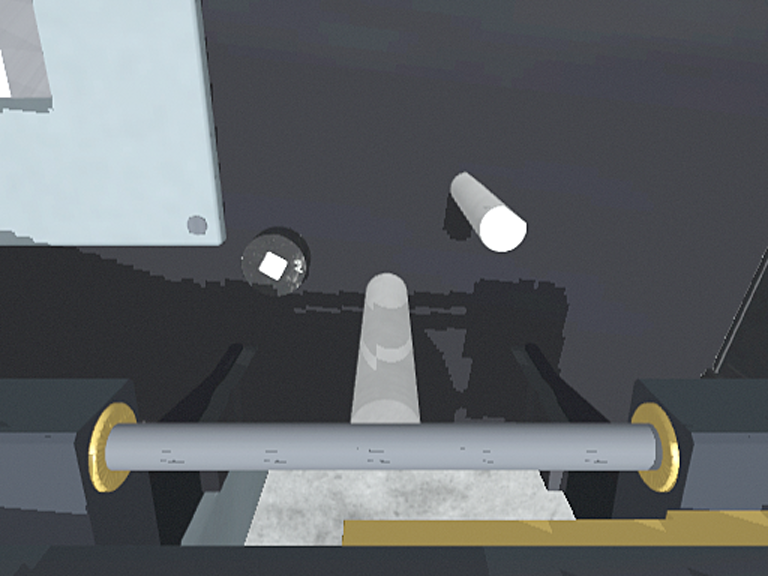

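View pics/s11.png

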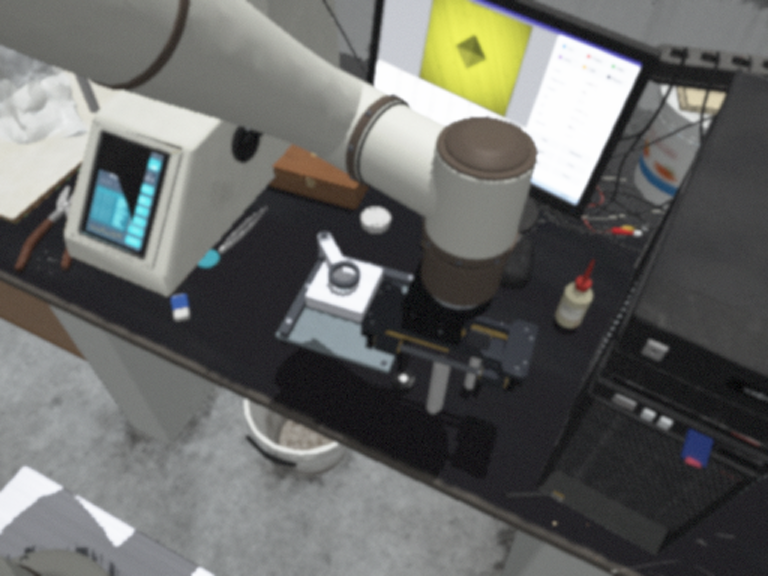

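Emit:
drive_tool:
  commands:
    - [[0, 0, 0, 0, -1], [0, 0, 0, 0, -1], [0, 0, 0, 0, -1], [0, 0, 0, 0, -1], [0, 0, 0, 0, -1]]
  squeeze: 40

```text
time_s: 14.93
tcp_pos: [0.4588, -0.2758, 0.082]
ee_rot: [-3.129, -0.17, 0.039]
wrist_force: [0.4, -0.1, -0.4]
opening: 0.0615
```

Emit:
drive_tool:
  commands:
    - [[0, 0, 0, 0, -1], [0, 0, 0, 0, -1], [0, 0, 0, 0, -1], [0, 0, 0, 0, -1], [0, 0, 0, 0, -1]]
  squeeze: 40

```text
time_s: 15.35
tcp_pos: [0.4591, -0.2759, 0.0827]
ee_rot: [-3.13, -0.17, 0.037]
wrist_force: [-0.3, 0.0, -0.4]
opening: 0.028
```

Run:
```python
from h import *
st()
```

```text
t 15.35 tcp [ 0.4591 -0.2759  0.0827] yaw 6.23 tilt zx,zy mrad [-24.    5.6] F [-0.3  0.  -0.4] op 0.028
```

Emit:
drive_tool:
  commands:
    - [[0, 0, -0.1, 0, -1], [0, 0, -0.1, 0, -1], [0, 0, 0, 0, -1], [0, 0, 0, 0, -1]]
  squeeze: 40

```text
time_s: 15.68
tcp_pos: [0.4594, -0.2759, 0.0819]
ee_rot: [-3.13, -0.171, 0.037]
wrist_force: [0.1, 0.1, 0.4]
opening: 0.0215
```

Run:
```python
from h import *
st()
p,c=shoot('wrist','w12.png')
p,c=shoot('side','s12.png')
cv2.imwrite("pics/s12.png",cv2.resize(p["img"][200:300,230:370,::-1],None,fx=5,fy=5,interpolation=cv2.INTER_CUBIC))
st()
```

```text
t 15.68 tcp [ 0.4594 -0.2759  0.0819] yaw 6.26 tilt zx,zy mrad [-23.6   5.2] F [0.1 0.1 0.4] op 0.0215
t 15.78 tcp [ 0.4594 -0.2759  0.0819] yaw 6.27 tilt zx,zy mrad [-23.7   5.2] F [0.2 0.5 1.7] op 0.0209
```

View pics/w12.png

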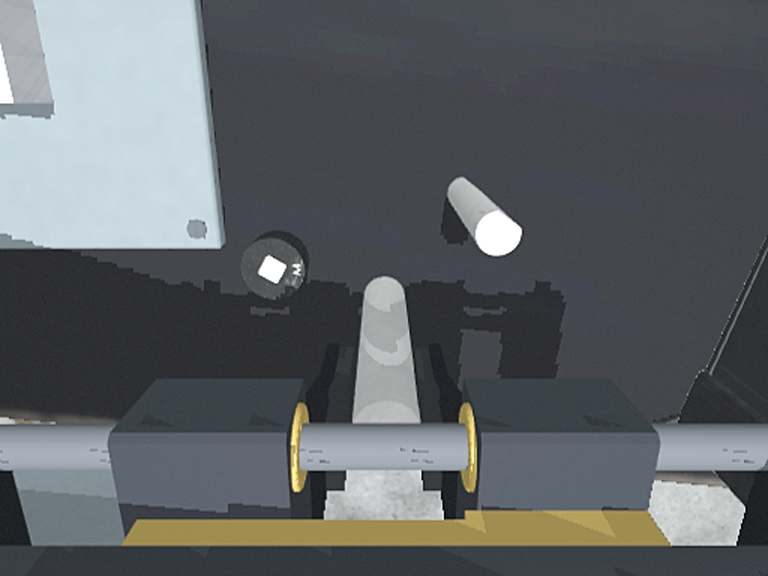

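View pics/s12.png

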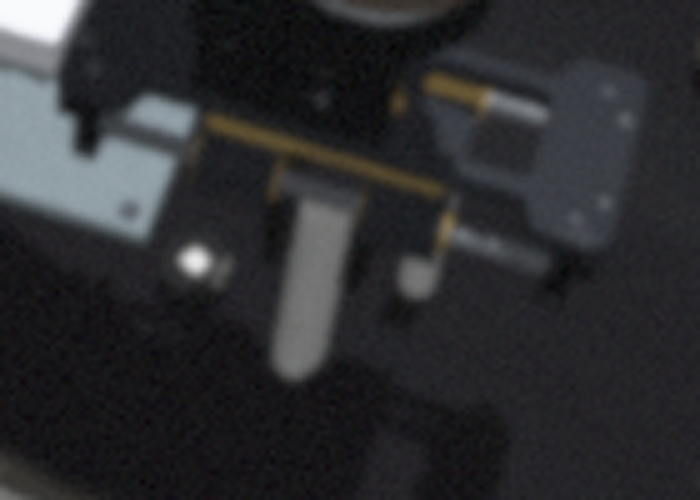

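Emit:
drive_tool:
  commands:
    - [[0, 0, 0.3, 0, -1], [0, 0, 0.6, 0, -1], [0, 0, 1, 0, -1], [0, 0, 1, 0, -1], [0, 0, 1, 0, -1]]

```text
time_s: 16.2
tcp_pos: [0.4556, -0.2745, 0.1188]
ee_rot: [-3.125, -0.168, 0.052]
wrist_force: [0.8, 0.1, -3.1]
opening: 0.0207
```

Run:
```python
from h import *
st()
```

```text
t 16.2 tcp [ 0.4556 -0.2745  0.1188] yaw 6.16 tilt zx,zy mrad [-33.9   9.7] F [ 0.8  0.1 -3.1] op 0.0207
```

Emit:
drive_tool:
  commands:
    - [[0, 0, 1, 0, -1], [0, 0, 1, 0, -1], [0, 0, 1, 0, -1], [0, 0, 1, 0, -1], [0, 0, 0.8, 0, -1]]

```text
time_s: 16.62
tcp_pos: [0.4548, -0.2741, 0.1717]
ee_rot: [-3.124, -0.167, 0.051]
wrist_force: [0.9, 0.0, -3.3]
opening: 0.0207
```

Run:
```python
from h import *
st()
p,c=shoot('side','s13.png')
st()
```

```text
t 16.62 tcp [ 0.4548 -0.2741  0.1717] yaw 6.12 tilt zx,zy mrad [-33.4  10.5] F [ 0.9  0.  -3.3] op 0.0207
t 16.67 tcp [ 0.4557 -0.2746  0.1735] yaw 6.14 tilt zx,zy mrad [-30.3   8.9] F [ 0.7 -0.7 -0.9] op 0.021
```

View pics/s13.png

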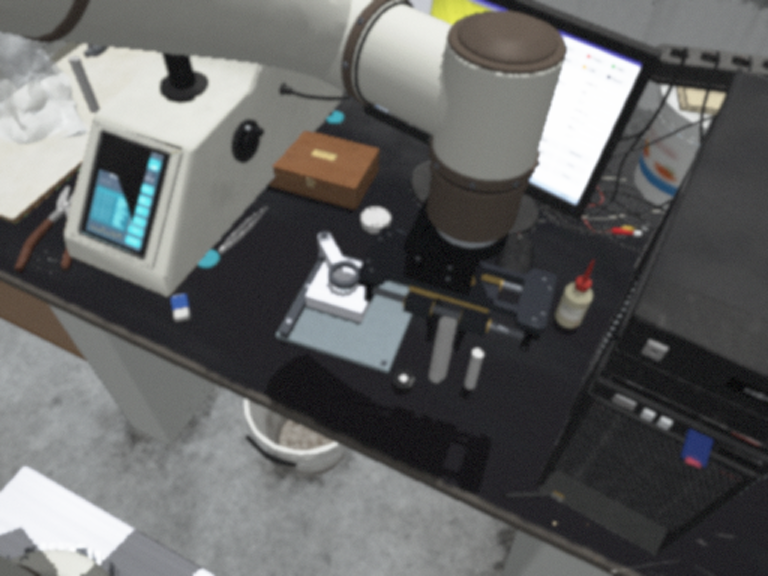

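Emit:
drive_tool:
  commands:
    - [[0.6, 1, 0, 0, -1], [1.1, 1.9, 0, 0, -1], [1.1, 1.9, 0, 0, -1], [1.1, 1.9, 0, 0, -1], [1.1, 1.9, 0, 0, -1]]

```text
time_s: 17.08
tcp_pos: [0.5052, -0.1865, 0.1737]
ee_rot: [-3.126, -0.154, 0.047]
wrist_force: [-0.1, -0.3, -2.7]
opening: 0.0209
```

Run:
```python
from h import *
st()
```

```text
t 17.08 tcp [ 0.5052 -0.1865  0.1737] yaw 5.65 tilt zx,zy mrad [-30.6  10.1] F [-0.1 -0.3 -2.7] op 0.0209
```

Emit:
drive_tool:
  commands:
    - [[1.1, 1.9, 0, 0, -1], [1.1, 1.9, 0, 0, -1], [1.1, 1.9, 0, 0, -1], [1, 1.6, 0, 0, -1], [0.5, 0.8, 0, 0, -1]]

```text
time_s: 17.5
tcp_pos: [0.5551, -0.0962, 0.171]
ee_rot: [-3.124, -0.158, 0.053]
wrist_force: [0.2, -0.2, -2.9]
opening: 0.0207
```

Run:
```python
from h import *
st()
```

```text
t 17.5 tcp [ 0.5551 -0.0962  0.171 ] yaw 5.79 tilt zx,zy mrad [-34.8  11.9] F [ 0.2 -0.2 -2.9] op 0.0207
```

Emit:
drive_tool:
  commands:
    - [[0.8, 0.9, 0, 0, -1], [0.8, 0.9, 0, 0, -1], [0.2, 0.2, 0, 0, -1], [0, 0, 0, 0, -1]]

```text
time_s: 17.83
tcp_pos: [0.5746, -0.0724, 0.1694]
ee_rot: [-3.123, -0.161, 0.058]
wrist_force: [-0.6, 0.2, -3.5]
opening: 0.021
```

```bash
cat >> h.py <<'E'
from scipy.spatial.transform import Rotation as Ro
def pinest(s,px=.4583,py=-.2759):
    # grasp record
    yaw=np.radians(6.26)
    Tg=Ro.from_rotvec([-3.13,-.171,.037]).as_matrix(); pg=np.array([.4594,-.2759,.0819])
    M=Ro.from_rotvec(s["ee_rot"]).as_matrix()
    out=[s["tcp_pos"]+M@Tg.T@(np.array([px,py,z])-pg) for z in (0,.115)]
    return out
E
python3 - <<'E'
from h import *
import pickle
s=st(); print(pinest(s))
p,c=shoot('wrist','w14.png');pickle.dump(c,open("cw14.pkl","wb"))
p,c=shoot('side');cv2.imwrite("pics/s14.png",cv2.resize(p["img"][110:240,160:330,::-1],None,fx=4,fy=4,interpolation=cv2.INTER_CUBIC));pickle.dump(c,open("cs14.pkl","wb"))
s=st()
E
```

```text
t 17.83 tcp [ 0.5746 -0.0724  0.1694] yaw 5.93 tilt zx,zy mrad [-37.8  11.9] F [-0.6  0.2 -3.5] op 0.021
[array([ 0.57237868, -0.07185866,  0.08747523]), array([ 0.57397529, -0.07259013,  0.20246182])]
t 17.93 tcp [ 0.574  -0.0731  0.1694] yaw 5.88 tilt zx,zy mrad [-38.   11.9] F [-0.7 -0.4 -3.2] op 0.021
```

View pics/w14.png

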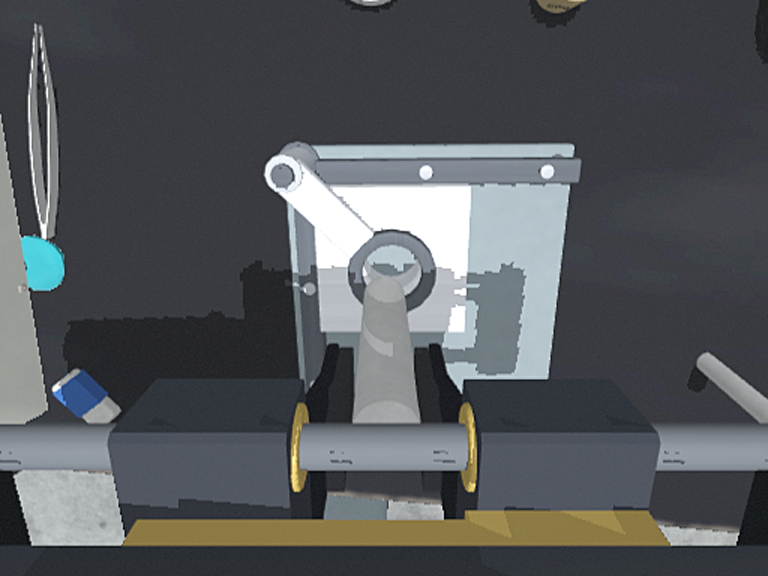

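View pics/s14.png

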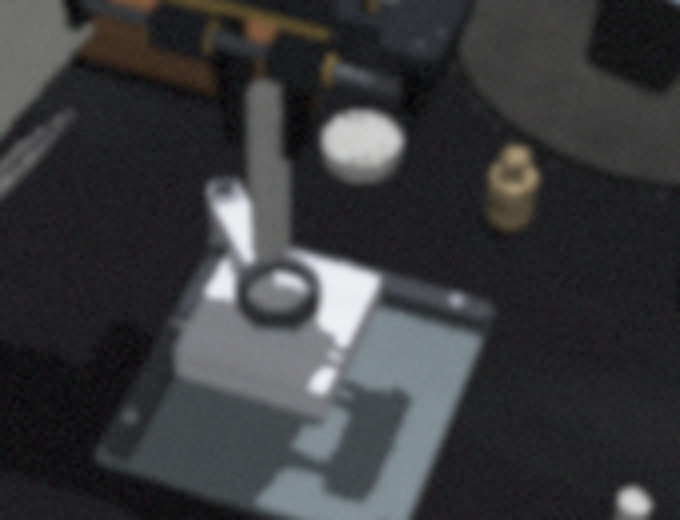

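```bash
cat >> h.py <<'E'
def overlay(img,c,s,guide,k,off=(0,0),rad=.0095,**kw):
    a=np.linspace(0,2*np.pi,60); circ=lambda ctr,R,u=np.array([1,0,0]),v=np.array([0,1,0]): np.array(ctr)+R*(np.cos(a)[:,None]*u+np.sin(a)[:,None]*v)
    b,t=pinest(s,**kw)
    def draw(X,col): cv2.polylines(img,[np.int32((proj(c,X)-off)*k*8)],True,col,1,cv2.LINE_AA,3)
    draw(circ(b,rad),(0,0,255)); draw(circ(t,rad),(0,160,255))
    g=[*guide]
    draw(circ(g+[.058],.017),(0,255,0)); draw(circ(g+[.058],.025),(0,255,0)); draw(circ(g+[.035],.017),(255,0,0))
    ca,sa=np.cos(.112),np.sin(.112)
    draw(np.array([[g[0]+ca*x-sa*y,g[1]+sa*x+ca*y,.035] for x,y in [(.045,.045),(.045,-.045),(-.045,-.045),(-.045,.045)]]),(255,0,255))
E
python3 - <<'E'
from h import *
import pickle
s=dict(tcp_pos=np.array([.5746,-.0724,.1694]),ee_rot=np.array([-3.123,-.161,.058]))
im=cv2.imread("pics/w14.png");c=pickle.load(open("cw14.pkl","rb"))
overlay(im,c,s,(.572,-.0765),1.5); cv2.imwrite("pics/w14o.png",cv2.resize(im[120:470,250:600],None,fx=2,fy=2))
im=cv2.imread("pics/s14.png");c=pickle.load(open("cs14.pkl","rb"))
overlay(im,c,s,(.572,-.0765),4,(160,110)); cv2.imwrite("pics/s14o.png",im)
E
```

```text
(no output)
```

View pics/w14o.png

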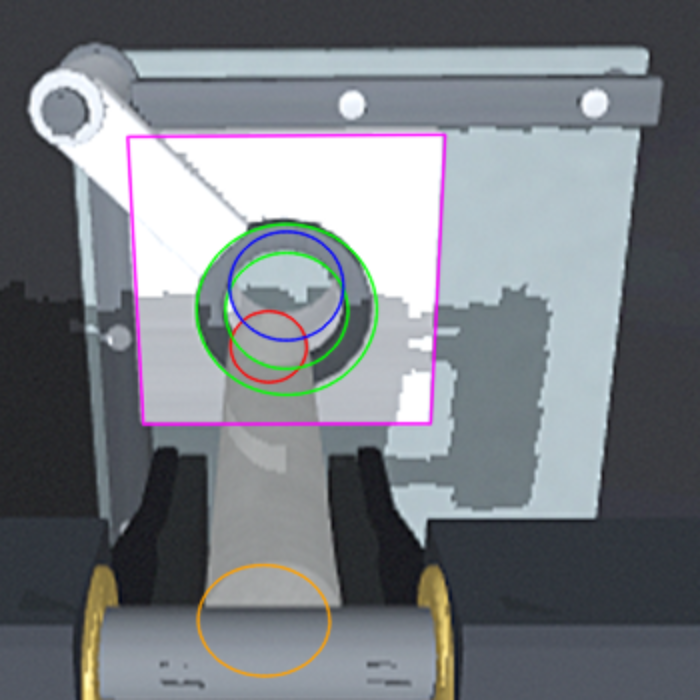

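View pics/s14o.png

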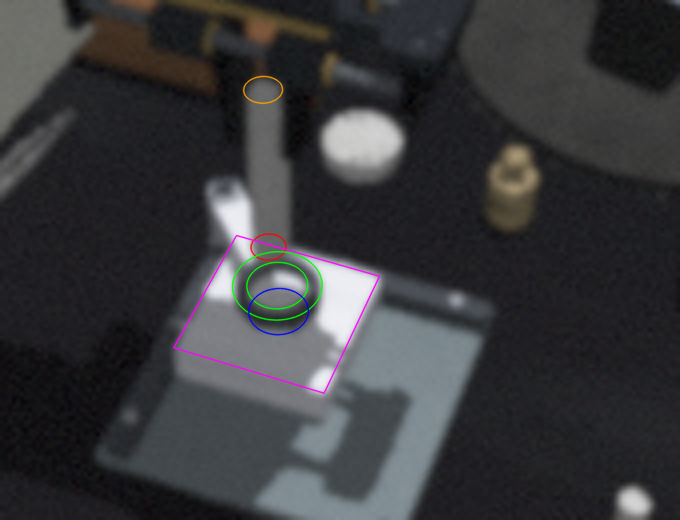

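Emit:
drive_tool:
  commands:
    - [[-0.05, -0.1, 0.5, 0, -1], [0, -0.1, 0.5, 0, -1], [0, -0.1, 0.5, 0, -1], [0, 0, 0.5, 0, -1], [0, 0, 0.5, 0, -1]]

```text
time_s: 18.35
tcp_pos: [0.5711, -0.0792, 0.1963]
ee_rot: [-3.124, -0.153, 0.063]
wrist_force: [-0.2, -0.3, -2.8]
opening: 0.0207
```

Run:
```python
from h import *
st()
```

```text
t 18.35 tcp [ 0.5711 -0.0792  0.1963] yaw 5.64 tilt zx,zy mrad [-40.8  11.7] F [-0.2 -0.3 -2.8] op 0.0207
```

Emit:
drive_tool:
  commands:
    - [[0, 0, 0, 0, -1], [0, 0, -1.5, 0, -1], [0, 0, -1.5, 0, -1]]

```text
time_s: 18.6
tcp_pos: [0.5747, -0.0799, 0.1726]
ee_rot: [-3.124, -0.153, 0.041]
wrist_force: [0.5, 0.9, -3.7]
opening: 0.0209
```

Run:
```python
from h import *
st()
```

```text
t 18.6 tcp [ 0.5747 -0.0799  0.1726] yaw 5.63 tilt zx,zy mrad [-26.5  11.8] F [ 0.5  0.9 -3.7] op 0.0209
```

Emit:
drive_tool:
  commands:
    - [[0, 0, 0, 0, -1], [0, 0, 0, 0, -1]]

```text
time_s: 18.77
tcp_pos: [0.5731, -0.08, 0.1706]
ee_rot: [-3.124, -0.152, 0.048]
wrist_force: [-0.4, 1.2, -2.5]
opening: 0.0209
```

Run:
```python
from h import *
st()
```

```text
t 18.77 tcp [ 0.5731 -0.08    0.1706] yaw 5.6 tilt zx,zy mrad [-31.4  12. ] F [-0.4  1.2 -2.5] op 0.0209
```

Emit:
drive_tool:
  commands:
    - [[-0.05, 0.1, 0.5, 0, -1], [0, 0.1, 0.5, 0, -1], [0, 0.1, 0.5, 0, -1], [0, 0, 0.5, 0, -1], [0, 0, 0.5, 0, -1]]

```text
time_s: 19.18
tcp_pos: [0.5731, -0.0767, 0.1999]
ee_rot: [-3.124, -0.153, 0.046]
wrist_force: [-0.8, -0.1, -2.0]
opening: 0.0211
```

Emit:
drive_tool:
  commands:
    - [[0, 0, 0, 0, -1], [0, 0, -1.5, 0, -1], [0, 0, -1.5, 0, -1], [0, 0, 0, 0, -1], [0, 0, 0, 0, -1]]

```text
time_s: 19.6
tcp_pos: [0.5758, -0.0766, 0.1749]
ee_rot: [-3.125, -0.155, 0.029]
wrist_force: [-0.1, 0.9, -2.7]
opening: 0.021
```

Run:
```python
from h import *
import pickle
s=st(); print(pinest(s))
p,c=shoot('wrist','w15.png')
im=cv2.imread("pics/w15.png");overlay(im,c,s,(.572,-.0765),1.5,py=-.277); cv2.imwrite("pics/w15o.png",cv2.resize(im[120:470,200:600],None,fx=1.7,fy=1.7))
s=st();p,c=shoot('side')
im=cv2.resize(p["img"][110:240,160:330,::-1],None,fx=4,fy=4,interpolation=cv2.INTER_CUBIC);overlay(im,c,s,(.572,-.0765),4,(160,110),py=-.277); cv2.imwrite("pics/s15o.png",im)
s=st()
```

```text
t 19.6 tcp [ 0.5758 -0.0766  0.1749] yaw 5.67 tilt zx,zy mrad [-19.   11.8] F [-0.1  0.9 -2.7] op 0.021
[array([ 0.57506092, -0.07603589,  0.0930275 ]), array([ 0.57449635, -0.07674364,  0.20802394])]
t 19.65 tcp [ 0.5755 -0.0765  0.1747] yaw 5.66 tilt zx,zy mrad [-19.6  12.1] F [-0.2  0.1 -3.4] op 0.0208
t 19.7 tcp [ 0.5757 -0.0765  0.175 ] yaw 5.66 tilt zx,zy mrad [-18.9  12.1] F [ 0.5 -0.9 -2.8] op 0.0208
```

View pics/w15o.png

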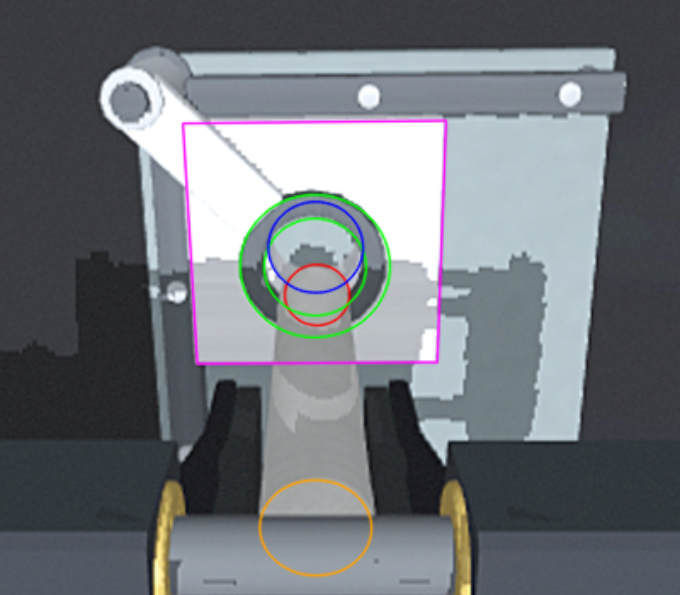

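View pics/s15o.png

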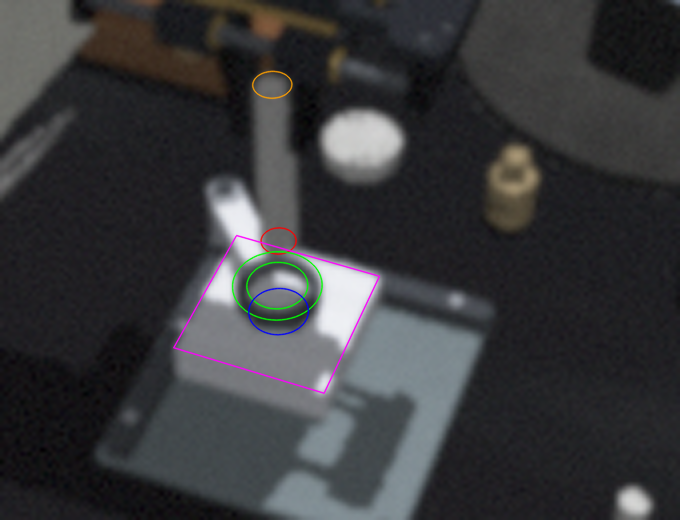

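Emit:
drive_tool:
  commands:
    - [[-0.2, 0.05, -0.2, 0, -1], [-0.1, 0, -0.3, 0, -1], [-0.05, 0, -0.3, 0, -1], [-0.05, 0, -0.3, 0, -1], [0, 0, -0.2, 0, -1]]

```text
time_s: 20.12
tcp_pos: [0.5727, -0.0759, 0.1638]
ee_rot: [-3.125, -0.155, 0.021]
wrist_force: [0.6, -1.2, -3.7]
opening: 0.0211
```

```bash
cat >> h.py <<'E'
def chk():
    s=st();b,t=pinest(s,py=-.277);print("bottom",np.round(b,4),"top",np.round(t,4),"err mm",np.round((b[:2]-[.572,-.0765])*1000,1)); return s
E
python3 -c "
from h import *
chk()"
```

```text
t 20.12 tcp [ 0.5727 -0.0759  0.1638] yaw 5.68 tilt zx,zy mrad [-13.9  12.2] F [ 0.6 -1.2 -3.7] op 0.0211
bottom [ 0.5724 -0.0765  0.0818] top [ 0.5713 -0.0772  0.1968] err mm [0.4 0. ]
```

Emit:
drive_tool:
  commands:
    - [[0, 0, -0.5, 0, -1], [0, 0, -0.5, 0, -1], [0, 0, -0.4, 0, -1]]

```text
time_s: 20.37
tcp_pos: [0.573, -0.0759, 0.149]
ee_rot: [-3.125, -0.155, 0.019]
wrist_force: [-0.1, 0.3, -3.5]
opening: 0.021
```

```bash
python3 -c "
from h import *
chk()"
```

```text
t 20.37 tcp [ 0.573  -0.0759  0.149 ] yaw 5.68 tilt zx,zy mrad [-12.7  12.3] F [-0.1  0.3 -3.5] op 0.021
bottom [ 0.5728 -0.0764  0.0671] top [ 0.5715 -0.0772  0.1821] err mm [0.8 0.1]
```

Emit:
drive_tool:
  commands:
    - [[-0.05, 0, -0.4, 0, -1], [-0.02, 0, -0.4, 0, -1], [-0.02, 0, -0.4, 0, -1], [0, 0, -0.2, 0, -1]]

```text
time_s: 20.7
tcp_pos: [0.5714, -0.076, 0.1321]
ee_rot: [-3.125, -0.155, 0.023]
wrist_force: [-0.9, 0.0, -2.6]
opening: 0.021
```

```bash
python3 -c "
from h import *
chk()
s=r.read_state();p,c=shoot('wrist','w16.png')
im=cv2.imread('pics/w16.png');overlay(im,c,s,(.572,-.0765),1.5,py=-.277); cv2.imwrite('pics/w16o.png',cv2.resize(im[120:470,200:600],None,fx=1.7,fy=1.7))
"
```

```text
t 20.7 tcp [ 0.5714 -0.076   0.1321] yaw 5.67 tilt zx,zy mrad [-15.2  12.1] F [-0.9  0.  -2.6] op 0.021
bottom [ 0.571  -0.0765  0.0502] top [ 0.57   -0.0773  0.1652] err mm [-1. -0.]
```

View pics/w16.png

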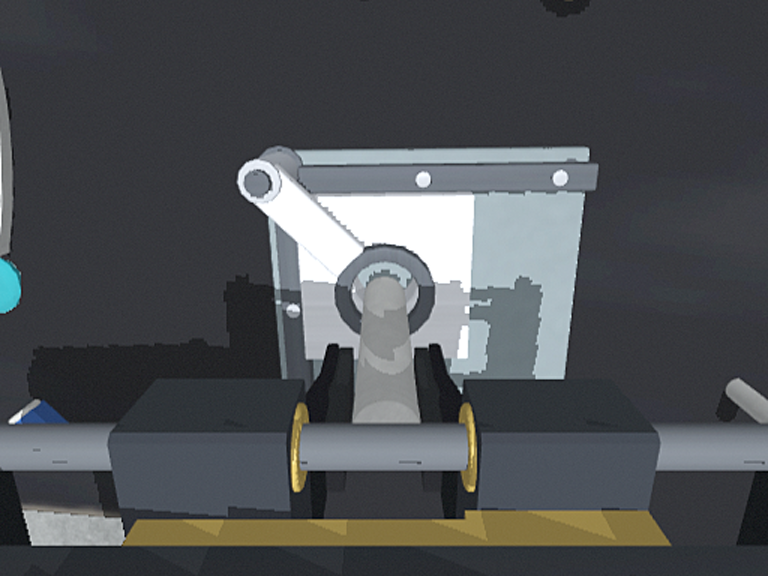

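View pics/w16o.png

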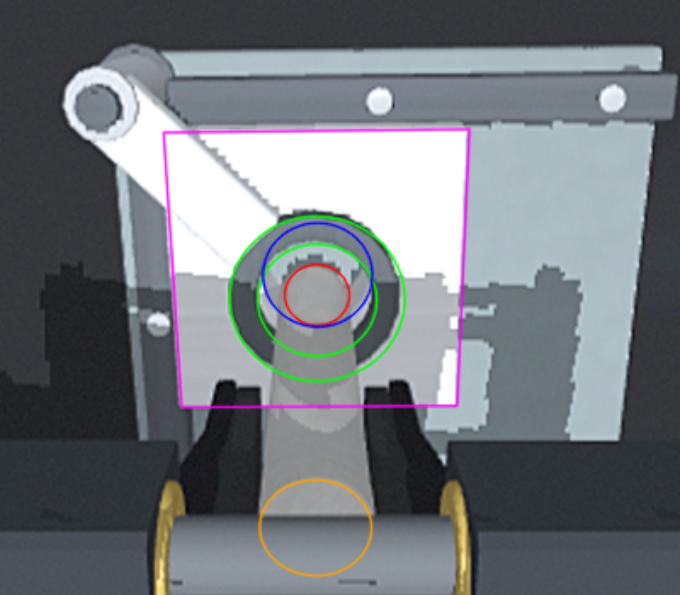

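Emit:
drive_tool:
  commands:
    - [[0.1, 0, -0.3, 0, -1], [0, 0, -0.4, 0, -1], [0, 0, -0.4, 0, -1], [0, 0, -0.2, 0, -1]]

```text
time_s: 21.08
tcp_pos: [0.5731, -0.0759, 0.1183]
ee_rot: [-3.125, -0.155, 0.021]
wrist_force: [-0.1, -0.7, -3.0]
opening: 0.0212
```

```bash
python3 -c "
from h import *
chk()
"
```

```text
t 21.08 tcp [ 0.5731 -0.0759  0.1183] yaw 5.68 tilt zx,zy mrad [-13.9  12. ] F [-0.1 -0.7 -3. ] op 0.0212
bottom [ 0.5728 -0.0765  0.0364] top [ 0.5717 -0.0772  0.1514] err mm [ 0.8 -0. ]
```

Emit:
drive_tool:
  commands:
    - [[-0.05, 0, -0.3, 0, -1], [0, 0, -0.4, 0, -1], [0, 0, -0.3, 0, -1], [0, 0, -0.2, 0, -1], [0, 0, 0, 0, -1]]

```text
time_s: 21.5
tcp_pos: [0.5723, -0.076, 0.1044]
ee_rot: [-3.125, -0.155, 0.022]
wrist_force: [0.6, 0.4, -2.2]
opening: 0.0208
```

```bash
python3 -c "
from h import *
chk()
s=r.read_state();p,c=shoot('wrist','w17.png')
im=cv2.imread('pics/w17.png');overlay(im,c,s,(.572,-.0765),1.5,py=-.277); cv2.imwrite('pics/w17o.png',cv2.resize(im[120:470,200:600],None,fx=1.7,fy=1.7))
s=r.read_state();p,c=shoot('side')
im=cv2.resize(p['img'][110:240,160:330,::-1],None,fx=4,fy=4,interpolation=cv2.INTER_CUBIC);cv2.imwrite('pics/s17.png',im)
chk()
"
```

```text
t 21.5 tcp [ 0.5723 -0.076   0.1044] yaw 5.68 tilt zx,zy mrad [-14.8  11.9] F [ 0.6  0.4 -2.2] op 0.0208
bottom [ 0.5719 -0.0766  0.0225] top [ 0.5709 -0.0773  0.1375] err mm [-0.1 -0.1]
t 21.6 tcp [ 0.5726 -0.076   0.1049] yaw 5.69 tilt zx,zy mrad [-14.   11.9] F [ 0.7 -0.2 -2.9] op 0.0208
bottom [ 0.5723 -0.0766  0.023 ] top [ 0.5712 -0.0773  0.138 ] err mm [ 0.3 -0.1]
```

View pics/w17.png

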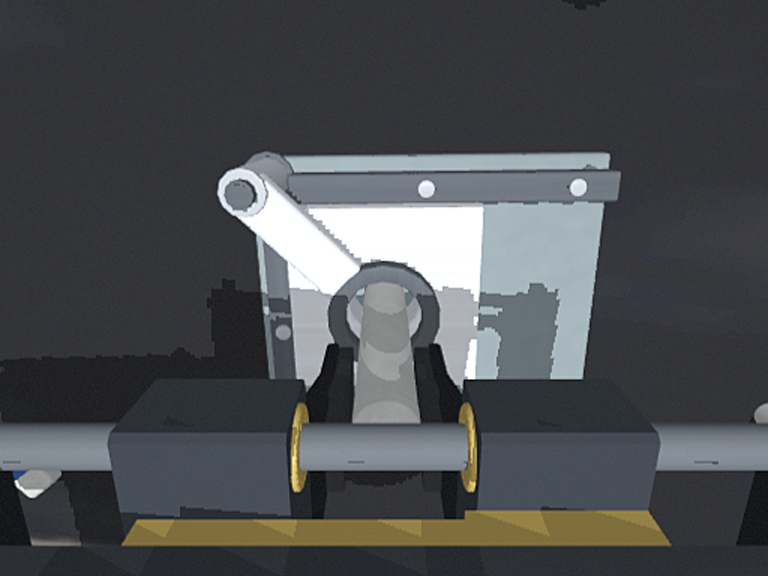

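View pics/s17.png

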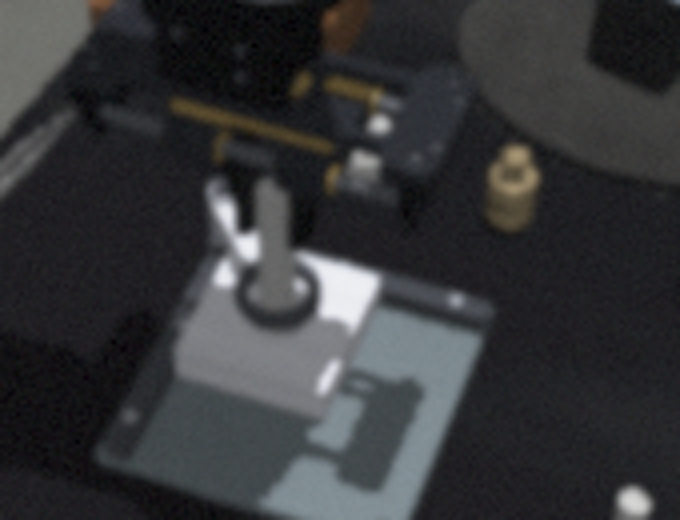

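Emit:
drive_tool:
  commands:
    - [[0, 0, -0.1, 0, -1], [0, 0, 0, 0, -1], [0, 0, 0, 0, -1]]

```text
time_s: 21.85
tcp_pos: [0.5731, -0.076, 0.1044]
ee_rot: [-3.125, -0.155, 0.019]
wrist_force: [-0.6, -0.2, -3.5]
opening: 0.0208
```

```bash
python3 -c "
from h import *
chk()
for i in range(3): shoot('top','t18_%d.png'%i)
s=chk(); print(s['qd'])
"
```

```text
t 21.85 tcp [ 0.5731 -0.076   0.1044] yaw 5.7 tilt zx,zy mrad [-12.6  11.9] F [-0.6 -0.2 -3.5] op 0.0208
bottom [ 0.5729 -0.0765  0.0225] top [ 0.5716 -0.0773  0.1375] err mm [ 0.9 -0. ]
t 22.0 tcp [ 0.573  -0.076   0.1043] yaw 5.7 tilt zx,zy mrad [-12.8  11.9] F [-0.   0.2 -3.1] op 0.0207
bottom [ 0.5728 -0.0765  0.0224] top [ 0.5716 -0.0773  0.1374] err mm [ 0.8 -0. ]
[ 0.00203804  0.00104761 -0.00069429  0.00062079  0.00063086  0.00026595]
```

View pics/t18_2.png

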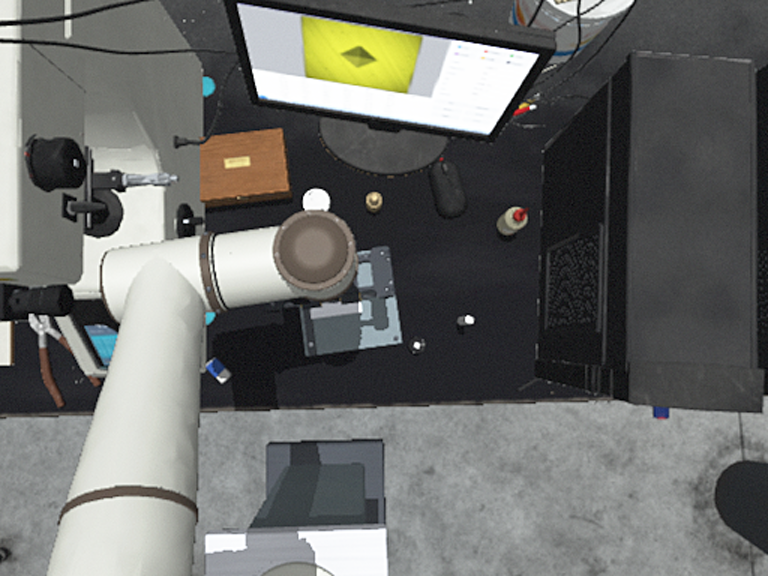

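Everything is still and steady; the bystanders are at their starting places. I'm handing in.

```bash
python3 -c "
from h import *
print(r.finish_job())"
```

```text
the job is handed in; nothing more can be done
None
```

I handed the job in at about 22 s. The block is home, and the larger pin is held hanging free in its bore.

- **Block:** I pushed it home in x, then y, then x again. It stopped firmly on both fences (about 9 N on the x fence, 21 N on the y fence). In the wrist view its edges lay on the fences and its bore under the ring.
- **Pin:** I gripped its upper end at 40 N and lowered it slowly through the ring. The last estimate puts its lower end 22.4 mm above the bench. It is about 0.8 mm off the guide axis and leans about 0.7°, against 6 mm of clearance all round. In the wrist and side views it sits centred in the ring. The wrist force stayed at about the pin's weight the whole way down, so I saw no sign of contact.
- **Bystanders:** The last top view shows the puck, weight, smaller pin, eraser and bottle where they were. The arm partly covers the fixture and the round disc in that view.

**Doubts:**
- The tool's tilt drifted by up to about 4° during the pushes. I corrected it by pressing against the seated block and, later, by short up-and-down moves with the pin above the ring.
- After the grasp the pin showed about 1 mm further toward −y than my first estimate, so I corrected for that.
- All the position figures rest on a camera calibration good to about 2 mm.

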